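# Shim the valve rig level

## Robot

A 6-joint arm with a two-finger parallel gripper is mounted at the origin on the work surface. World frame = base frame: x ahead of the robot, y to its left, z up, the work surface at z = 0. Lengths are in mm, angles in rad, forces in N, time in s.
With the tool pointing down it reaches from about 350 to 775 mm from the base axis. Payload 7.3 kg.
Tool frame: the origin (TCP) lies at the very end of the fingers, on their centre line; the grasp point (between the pads) lies 19 mm behind it; x points along the fingers, z is the direction in which the jaws open and shut, and the axes are right-handed (so a half turn about x gives the same grasp; the last joint's range is limited). The gripper opens to 92 mm and grips with 3 to 60 N. Pads are 19 mm wide; open, the fingers measure 130 mm over their backs; the gripper's body (75 mm by 190 mm) begins 47 mm behind the grasp point.
Start: joints at [-1.322, 0.342, 1.524, -0, 1.275, -0.146], TCP at [201.951, -484.624, 226.741] pointing down, gripper open.
Joint ranges: [-2.53, 2.53], [-0.77, 2.02], [0.04, 2.7], [-1, 4.14], [0.28, 2.66], [-3.11, 3.11]. Speed limits (rad/s): [2.57, 2.57, 3.14, 3.14, 3.14, 3.14].

## Interface

Orientations are given as [roll, pitch, yaw] about the fixed x, y, z axes, in that order (R = Rz(yaw) Ry(pitch) Rx(roll)).
In Python, from plant import * gives the robot as it stands.
- The arm moves only by the shell command python3 -m creep 'ROWS'. ROWS is JSON, a list of rows, each an object of numbers: "tx", "ty", "tz": the shift along the tool's x, y, z in cm; "wx", "wy", "wz": the turn, a rotation vector about the tool's x, y, z in rad; "gripper": the closure, from -1 (fully open) to 1 (shut). A call has 1 to 8 rows; each row is the pose to reach, as a shift and turn from the pose commanded when the call began, along the tool's axes at that moment; what a row does not reach only later rows make up. A row lasts 1/12 s, in which the tool goes at most 41.7 mm and 7.16 degrees, less where a joint would pass 70% of its speed; a pose out of reach is approached as far as the arm can. A call with a gripper value outside its range is refused whole. The fingers move at their own pace and stop on an object; the grip force is fixed at half the most. Time passes only in rows, so rows that repeat a pose let the fingers close. It gives the time, the measured TCP pose, the force and the opening at its end, in the units of the state.
- get_obs(): the state, without advancing time (a new reading comes with each control period).
- capture(name): name is "scene" or "top"; returns a dict with "frame" (384x512x3 uint8, red, green, blue), "z_map" (384x512 float32, mm along the optical axis (not along the pixel's ray), 0 where there is no reading), "vertical_fov" (degrees; the focal length in pixels is half the picture's height over the tangent of half this angle, whatever the lens; pixels are square), "cx", "cy" (the principal point, pixels), "xyz" and "rotation" of the camera in the world. Camera axes: x right, y down, z forward; pixel columns grow to the right and rows downward; lengths in mm; the calibration is good to about 2 mm. A picture is of the moment at which its call begins.
- close_job(): hands the job in, once; it reports no verdict.
The state is a dict: "time": time; "joint_positions": joint angles; "dq": joint speeds; "tau": joint torques, N m; "tool_pos": TCP position; "tcp_rot": TCP orientation; "contact_force": force on the tool from outside, world axes, zero at the start; "moment": the same for the moment, N m; "grip_width": finger opening in mm.
Only numpy, scipy, OpenCV 4.12 (cv2) and the standard library are available. Lean on these libraries where they do the work, as an engineer would, in place of code of your own. Each camera call takes 0.05 s, during which the arm holds its last target.

## Task

Level the small valve test rig: take the wooden wedge shim by its handle, set it flat on the bench in front of the rig's low lug, and push it gently, nose first, under the ball foot of the lug until the bubble of the rig's level stands centred between its two marks. Do not drive it well past level, do not lift or push the rig with the gripper, and leave everything else where it is; at the end let go, with the shim flat on the bench and carrying the foot.

Things in the scene. Friction and masses are not known exactly. Their poses are not given: they have to be found in the camera images.
- shim_grip (a point): centre of the handle of the loose wooden wedge shim, 18 mm above its underside. x runs along the shim from handle to thin nose, z up. The handle is an upright bar 44 mm long (x), 14 mm thick (y), 36 mm high, to be pinched across its 14 mm; the wedge begins 22 mm ahead of this point
- shim_nose (a point): middle of the nose edge of the shim at its underside, 122 mm ahead of shim_grip along x; axes as shim_grip
- shim: the whole shim, about 90 g; origin at its underside, 50 mm ahead of shim_grip; axes as shim_grip. The wedge part is 100 mm long and 40 mm wide; its top falls evenly from 26 mm at the handle end to 2.5 mm at the nose (23.5 mm in 100 mm). Under load, friction holds it where it is let go
- lug (a point): point on the top face of the rig's low lug, straight over its ball foot. x points along the rig to its hinge: the direction in which to push the shim; y left. The lug, 34 mm wide, 8 mm thick, sticks out of the middle of the plate's near edge and reaches 12 mm in front of this point (-x). Its top is 40 mm above the bench when level, 9 mm lower at the start. A rod stands up to 20 mm above it
- foot_ball (a point): the lug's steel ball foot, 18 mm in diameter, on a rod screwed through the lug, read at the ball's place with the rod fully out. How far the rod is screwed in is not known: its underside hangs about 3 to 11 mm above the bench at the start and 12 to 20 mm when level. It bears with about 3 to 7 N
- rig: the rig: aluminium plate 200 x 130 x 8 mm with lug, foot, level and brass valve, about 0.9 kg; origin inside the lug, 4 mm below its top; axes as lug. Its hinge is at the far edge, 230 mm beyond the lug and 36 mm above the bench. It lies 2.3 degrees low at the lug on a rubber stop and tips up freely about the hinge when the foot is raised. Up to 140 mm beyond the lug nothing under it blocks the shim
- level (a point): middle of the spirit level's vial on top of the plate, 115 mm beyond the lug along x and 28 mm to its right (-y); the level is a bar 130 x 26 mm along x, 22 mm high; green vial, white bubble 24 mm long, two black marks across the vial 13 mm either side of the middle
- bubble (a joint): offset in m of the bubble's centre from the middle of the vial, along the lug's x: about +0.024 at the start (bubble at the high, hinge end), 0 when level, negative when the lug is raised too high. It moves 0.6 m per rad of tilt, that is 2.6 mm per mm that the foot is raised.
- packer: flat wooden packer with the same handle as the shim but a flat slab, 70 mm long, 60 mm wide and 14 mm high, in place of the wedge; origin at its underside, 49 mm ahead of the handle centre, x from the handle to the slab; to be left alone
- tape_roll: white plastic ring (tape spool), outer diameter 72 mm, 30 mm high, standing flat beside the rig; origin under its centre; to be left alone
- coupling: dark steel pipe coupling standing upright, diameter 38 mm, 50 mm high, beside the rig; origin under its centre; to be left alone
- spray_can: white spray can, diameter 64 mm, 160 mm high; origin under its centre; to be left alone
- wrench: steel wrench lying on the bench, 200 mm long; origin at its middle; to be left alone
- spare_valve: loose brass ball valve, about 75 x 38 x 36 mm, with a lever on top at 52 mm; origin under its centre; to be left alone
Not all that is in view belongs to the job. Leave any black look-alike of the shim alone.

How it is judged:
By the outcome, as a careful person would: the job done as asked, in the order asked, and still so for the second after the job is handed in, with the robot touching nothing.
It also fails if it takes over 64 s, if anything falls off the work surface, if the arm or the gripper's body presses on something with over 40 N, if the wrist force passes 120 N, or if a joint passes its speed limit or range.

## Working session

There is one attempt and no reset: what is moved stays moved. The work goes in short steps, Python scripts to look and compute and a shell command to move; the robot and the scene stay as the last step left them, time stands still between calls to the robot, and variables do not carry over. Pictures are saved under pics/ and viewed, and the job is handed in when it is done.

```bash
ls; mkdir -p pics
cat > h.py <<'E'
from plant import *
import numpy as np, cv2
def cap(n,fn=None):
    c=capture(n); im=c["frame"][:,:,::-1].copy()
    if fn: cv2.imwrite("pics/"+fn,cv2.resize(im,(800,600),interpolation=cv2.INTER_CUBIC))
    return c
E
python3 - <<'E'
from h import *
for n in("scene","top"):
    c=cap(n,n+"0.png"); np.savez("%s0.npz"%n,**c); print({k:v for k,v in c.items() if k not in("frame","z_map")})
print(get_obs())
E
```

```text
pics
{'vertical_fov': 57.242816876277274, 'cx': 254.56404249347258, 'cy': 190.26707443352967, 'xyz': array([1260.77011223,  -81.14297699,  653.78059693]), 'rotation': array([-2.23031122, -0.0029428 ,  1.5052581 ])}
{'vertical_fov': 51.12486812499981, 'cx': 255.04437166757748, 'cy': 188.64744760720123, 'xyz': array([ 446.39904428,  -15.53978846, 1067.8108112 ]), 'rotation': array([-3.05910914,  0.01888646, -1.58378356])}
{'time': 0.1, 'joint_positions': array([-1.32200966e+00,  3.42647259e-01,  1.52489959e+00, -1.97425113e-05,
        1.27540068e+00, -1.45999177e-01]), 'dq': array([-0.00081157, -0.00174407, -0.00300738, -0.0016651 ,  0.00196537,
        0.00079545]), 'tau': array([ 1.77230333e-03, -4.32004344e+01, -2.44693458e+01,  7.19386968e-02,
        5.25572710e-02, -5.36106165e-05]), 'tool_pos': array([ 201.84768556, -484.2629749 ,  226.12510772]), 'tcp_rot': array([3.00952715, 1.56944132, 1.83352243]), 'contact_force': array([ 0.14017967, -0.22016816, -0.99835191]), 'moment': array([-0.03813383, -0.01771699,  0.01301712]), 'grip_width': 91.70519634541401}
```

View pics/scene0.png

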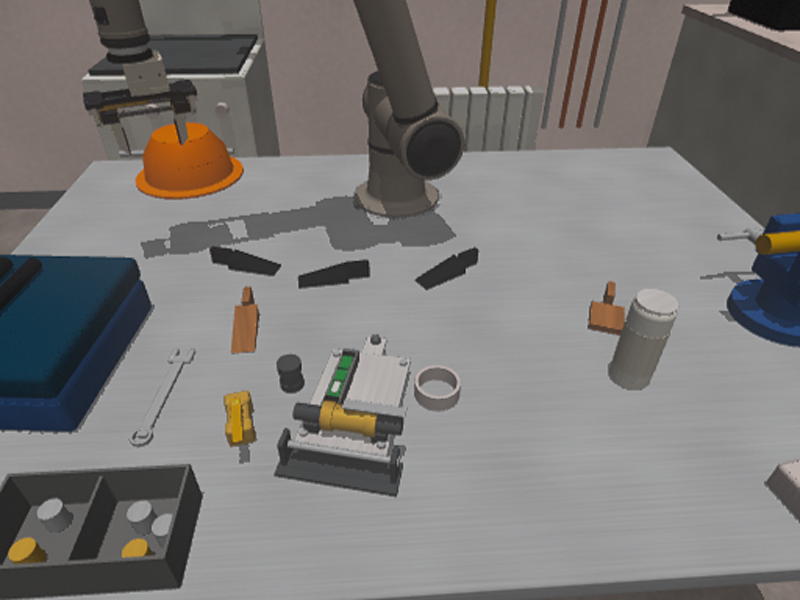

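View pics/top0.png

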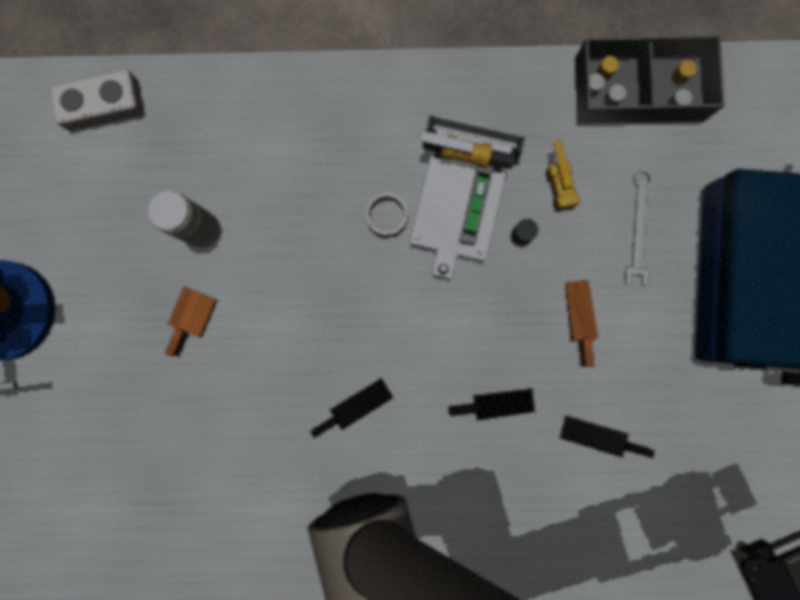

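The scene view shows the shim at about (245,325) and the lug at (375,345), with the rig tipped toward the robot. The top view shows the shim at (582,320) with its handle near (587,352), the lug at (443,270), and the packer at (190,315). Three black look-alikes lie between them and the robot. Next I measure.

```bash
cat >> h.py <<'E'
from scipy.spatial.transform import Rotation as R
def cam(c):
    f=192/np.tan(np.radians(float(c["vertical_fov"]))/2)
    return f,R.from_euler("xyz",c["rotation"]).as_matrix(),np.array(c["xyz"])
def ray(c,uv):
    f,M,t=cam(c); uv=np.atleast_2d(uv).astype(float)
    d=np.c_[(uv[:,0]-c["cx"])/f,(uv[:,1]-c["cy"])/f,np.ones(len(uv))]
    return d@M.T,t
def onz(c,uv,z):
    d,t=ray(c,uv); s=(z-t[2])/d[:,2]; return t+d*s[:,None]
def dep(c,uv):
    d,t=ray(c,uv); uv=np.atleast_2d(uv).astype(int)
    return t+d*c["z_map"][uv[:,1],uv[:,0]][:,None]
def proj(c,P):
    f,M,t=cam(c); q=(np.atleast_2d(P)-t)@M; return np.c_[c["cx"]+f*q[:,0]/q[:,2],c["cy"]+f*q[:,1]/q[:,2]]
E
python3 - <<'E'
from h import *
np.set_printoptions(precision=1,suppress=True)
for n in("top","scene"):
    c=dict(np.load(n+"0.npz"))
    hsv=cv2.cvtColor(c["frame"],cv2.COLOR_RGB2HSV)
    m=((hsv[...,0]<15)&(hsv[...,1]>120)&(hsv[...,2]>60)).astype(np.uint8)
    nn,l,st,ce=cv2.connectedComponentsWithStats(m)
    for i in range(1,nn):
        if st[i,4]<60: continue
        v,u=np.nonzero(l==i); uv=np.c_[u,v]; P=dep(c,uv)
        ok=(P[:,2]>0)&(P[:,2]<80)
        print(n,st[i],ce[i],P[ok].min(0) if ok.any() else 0,P[ok].max(0)if ok.any() else 0)
    for p in [(100,150),(300,200),(200,250)]: print(p,dep(c,[p]))
c=dict(np.load("top0.npz"))
big=c["frame"][140:300,250:420,::-1]; cv2.imwrite("pics/topcrop.png",cv2.resize(big,None,fx=4.7,fy=3.7,interpolation=cv2.INTER_CUBIC))
c=dict(np.load("scene0.npz"))
big=c["frame"][170:330,130:310,::-1]; cv2.imwrite("pics/scenecrop.png",cv2.resize(big,None,fx=4.4,fy=3.7,interpolation=cv2.INTER_CUBIC))
E
```

```text
top [363 180  19  54 618] [371.9 202.2] [ 414.3 -321.9    0.7] [ 553.3 -281.7   41. ]
top [107 185  31  42 627] [121.2 201.8] [440.8 316.8   5.5] [548.9 393.3  40.7]
(100, 150) [[646.1 422.4   0.3]]
(300, 200) [[ 502.8 -115.3    2.9]]
(200, 250) [[374.4 150.9   1.3]]
scene [359   0  17  81 192] [367.   37.2] [-1110.2   794.4     2.7] [-1074.2   818.9    79.5]
scene [370   0  19  81 197] [378.9  37.6] [-1103.4   870.4     1.3] [-1066.8   893.6    79.7]
scene [  87   78   69   49 1918] [119.2 105.5] [-263.6 -692.1    0.5] [ -17.2 -413.4   79.9]
scene [378 193  22  18 309] [388.  201.6] [471.  315.4   9.2] [551.5 391.3  16. ]
scene [148 195  17  31 434] [156.3 209.9] [ 456.1 -324.5    0.2] [ 555.9 -282.4   27.1]
(100, 150) [[ 149.  -557.9   -2.3]]
(300, 200) [[475.1 105.6   0.8]]
(200, 250) [[ 651.3 -175.5   -1.8]]
```

View pics/topcrop.png

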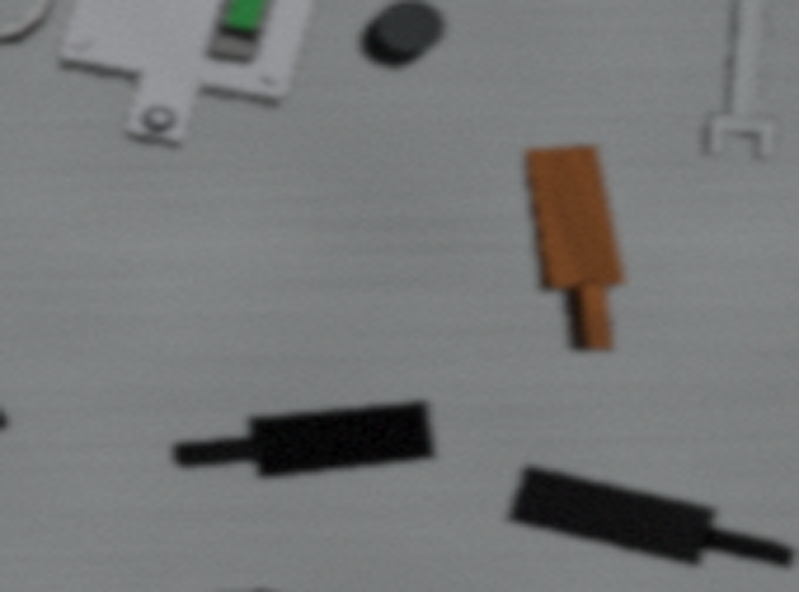

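View pics/scenecrop.png

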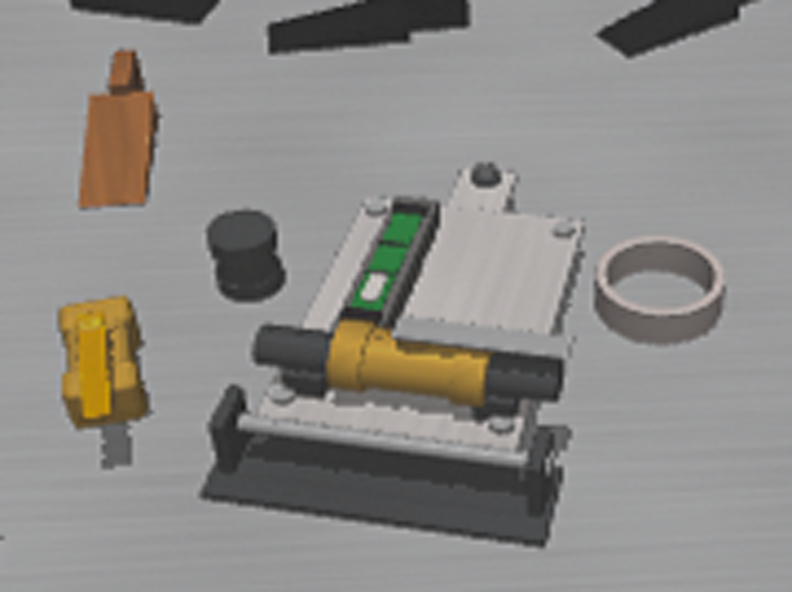

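Run:
```python
from h import *
np.set_printoptions(precision=1,suppress=True)
T=dict(np.load("top0.npz"));S=dict(np.load("scene0.npz"))
t=lambda x,y:((x+.5)/4.7-.5+250,(y+.5)/3.7-.5+140)
s=lambda x,y:((x+.5)/4.4-.5+130,(y+.5)/3.7-.5+170)
a=lambda p,c,z:onz(c,[p],z)[0]
print("top noseL,R",a(t(527,150),T,2.5),a(t(598,147),T,2.5))
print("top wedge end R",a(t(622,283),T,26))
print("top handle end R,L(top)",a(t(612,348),T,36),a(t(586,348),T,36))
print("scene noseL,R",a(s(147,206),S,2.5),a(s(80,207),S,2.5))
print("scene wedge end L(top),R",a(s(156,92),S,26),a(s(90,95),S,26))
print("scene handle top far",a(s(116,50),S,36),a(s(134,50),S,36))
# lug
print("lug near corners top",a(t(126,134),T,29),a(t(180,146),T,29),"rod",a(t(158,119),T,40))
print("lug root", a(t(140,76),T,31.5),a(t(197,90),T,31.5))
print("plate near corners", a(t(58,63),T,31),a(t(283,101),T,31))
print("scene lug near corners",a(s(458,166),S,28),a(s(517,172),S,28),"rod",a(s(486,165),S,48))
print("scene plate near corners",a(s(365,198),S,31),a(s(584,218),S,31))
print("scene level near end corners top", a(s(403,199),S,52),a(s(438,203),S,52))
for (u,v) in [(452,190),(470,195),(505,195),(486,175)]: print(dep(S,[s(u,v)]))
g=lambda c:cv2.inRange(cv2.cvtColor(c["frame"],cv2.COLOR_RGB2HSV),(50,90,50),(80,255,255))
for n,c in(("T",T),("S",S)):
    m=g(c); nn,l,st,ce=cv2.connectedComponentsWithStats(m)
    for i in range(1,nn):
        if st[i,4]>15: print(n,st[i],ce[i],a(ce[i],c,54))
for n,c,z in (("tape top",S,30),):
    pass
print("coupling top T",a(t(408,30),T,50),"S",a(s(242,230),S,50),"tape S", a(s(660,265),S,30))
```

```text
top noseL,R [ 553.2 -280.1    2.5] [ 554.7 -320.1    2.5]
top wedge end R [ 457.1 -322.8   26. ]
top handle end R,L(top) [ 412.5 -312.8   36. ] [ 412.7 -298.8   36. ]
scene noseL,R [ 560.2 -278.6    2.5] [ 558.7 -319.     2.5]
scene wedge end L(top),R [ 456.9 -283.4   26. ] [ 458.  -325.6   26. ]
scene handle top far [ 413.9 -314.    36. ] [ 414.6 -302.1   36. ]
lug near corners top [565.1 -53.1  29. ] [556.2 -82.7  29. ] rod [574.1 -70.4  40. ]
lug root [605.8 -61.4  31.5] [595.3 -92.8  31.5]
plate near corners [615.8 -16.2  31. ] [ 586.9 -140.1   31. ]
scene lug near corners [557.3 -88.8  28. ] [565.9 -53.5  28. ] rod [579.7 -72.2  48. ]
scene plate near corners [ 590.7 -143.8   31. ] [618.5 -17.4  31. ]
scene level near end corners top [ 615.6 -120.2   52. ] [ 620.7 -100.5   52. ]
[[549.6 -93.4  -2.3]]
[[589.  -82.3  28.7]]
[[593.  -61.8  31.3]]
[[581.  -72.4  39.8]]
T [306 112   6   5  22] [308.6 114.2] [ 720.3 -137.6   54. ]
T [298 125  11  24 141] [303.2 136.2] [ 663.2 -122.3   54. ]
S [210 227  16  27 139] [218.2 238.7] [ 670.  -126.6   54. ]
coupling top T [ 632.7 -206.8   50. ] S [ 637.6 -208.7   50. ] tape S [664.3  21.1  30. ]
```

```bash
cat >> h.py <<'E'
def delta(P,a,half=False):
    """shift (cm, tool axes) and turn needed from measured pose to TCP P, jaw axis along left of heading a"""
    o=get_obs(); M=R.from_euler("xyz",o["tcp_rot"]).as_matrix()
    z=np.array([-np.sin(a),np.cos(a),0])*(-1 if half else 1); x=np.array([0,0,-1.]); y=np.cross(z,x)
    D=np.c_[x,y,z]; rv=R.from_matrix(M.T@D).as_rotvec()
    return M.T@(np.array(P)-o["tool_pos"])/10, rv
E
python3 - <<'E'
from h import *
np.set_printoptions(precision=3,suppress=True)
T=dict(np.load("top0.npz"));S=dict(np.load("scene0.npz"))
v=cv2.inRange(cv2.cvtColor(T["frame"],cv2.COLOR_RGB2GRAY),0,38)
nn,l,st,ce=cv2.connectedComponentsWithStats(v)
for i in range(1,nn):
    if 200<st[i,4]<1500:
        y,x=np.nonzero(l==i); r=cv2.minAreaRect(np.c_[x,y].astype(np.float32)); print(st[i],"\n",onz(T,cv2.boxPoints(r),10).round(0))
# long plate edges, scene crop readings
s=lambda x,y:((x+.5)/4.4-.5+130,(y+.5)/3.7-.5+170)
k=np.array([(305,325),(362,205)]) # plate right edge
q=onz(S,[s(*p) for p in k],33);d=q[0]-q[1];print(q,np.arctan2(d[1],d[0]))
k=np.array([(401,330),(438,205)]) # level left top edge
q=onz(S,[s(*p) for p in k],55);d=q[0]-q[1];print(q,np.arctan2(d[1],d[0]))
k=np.array([(545,545),(202,497)]) # base far edge
q=onz(S,[s(*p) for p in k],2);d=q[0]-q[1];print(q,np.arctan2(-d[0],d[1]))
g=(435.5,-305.5)
for h in(0,1): print(delta((*g,80),0.045,h))
E
```

```text
[ 377   25   84   42 1444] 
 [[ 974. -334.   10.]
 [ 974. -556.   10.]
 [ 860. -552.   10.]
 [ 859. -332.   10.]]
[369  28   8  45 220] 
 [[ 967. -309.   10.]
 [ 968. -326.   10.]
 [ 845. -327.   10.]
 [ 844. -310.   10.]]
[377  69  82   9 631] 
 [[ 853. -330.   10.]
 [ 849. -546.   10.]
 [ 826. -545.   10.]
 [ 831. -329.   10.]]
[119 135  20  22 223] 
 [[637. 370.  10.]
 [684. 341.  10.]
 [660. 304.  10.]
 [613. 333.  10.]]
[200 243  50  36 572] 
 [[320. 159.  10.]
 [394.  36.  10.]
 [363.  18.  10.]
 [290. 140.  10.]]
[288 250  53  18 598] 
 [[ 359.  -78.   10.]
 [ 373. -214.   10.]
 [ 336. -217.   10.]
 [ 322.  -81.   10.]]
[360 267  58  25 623] 
 [[ 294. -261.   10.]
 [ 328. -272.   10.]
 [ 283. -416.   10.]
 [ 250. -404.   10.]]
[199 316  61  23 751] 
 [[180. 161.  10.]
 [222.   6.  10.]
 [183.  -5.  10.]
 [141. 150.  10.]]
[ 470  341   42   43 1228] 
 [[ 138. -538.   10.]
 [ 137. -640.   10.]
 [  35. -634.   10.]
 [  35. -532.   10.]]
[[ 706.717 -171.677   33.   ]
 [ 599.77  -145.106   33.   ]] -0.2435244221489013
[[ 733.344 -119.95    55.   ]
 [ 625.848 -100.406   55.   ]] -0.17985464159809705
[[ 847.795  -54.365    2.   ]
 [ 806.45  -218.309    2.   ]] -0.24704290077170107
(array([14.628, 28.441, -7.495]), array([-2.792, -0.   , -0.002]))
(array([14.628, 28.441, -7.495]), array([ 0.35 , -0.001,  0.   ]))
```

```bash
python3 -m creep '[{"ty":3.5,"tz":-0.9,"wx":0.1,"gripper":-1},{"ty":7,"tz":-1.9,"wx":0.2,"gripper":-1},{"ty":10.5,"tz":-2.8,"wx":0.3,"gripper":-1},{"ty":14,"tz":-3.7,"wx":0.35,"gripper":-1},{"ty":18,"tz":-4.7,"wx":0.35,"gripper":-1},{"tx":3,"ty":22,"tz":-5.8,"wx":0.35,"gripper":-1},{"tx":7,"ty":25.5,"tz":-6.7,"wx":0.35,"gripper":-1},{"tx":11,"ty":28.4,"tz":-7.5,"wx":0.35,"gripper":-1}]'
python3 - <<'E'
from h import *
print(get_obs()["dq"].round(3), delta((435.5,-305.5,5),0.045,1)); c=cap("scene","s1.png");c=cap("top","t1.png")
E
```

```text
[-0.001 -0.002 -0.003 -0.002  0.002  0.001] (array([22.12765923, 28.43946176, -7.48484447]), array([ 3.49791554e-01, -1.36069058e-03,  5.83144416e-05]))validation failed for argument at $[0]...
```

View pics/s1.png

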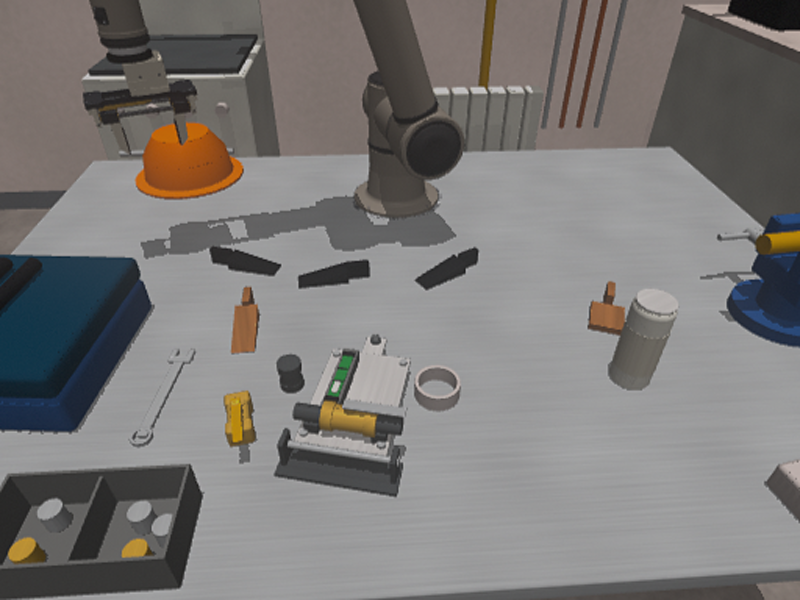

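The arm has not moved because the call was refused. I'll give every field in each row.

```bash
python3 -m creep '[{"tx":0,"ty":3.5,"tz":-0.9,"wx":0.1,"wy":0,"wz":0,"gripper":-1},{"tx":0,"ty":7,"tz":-1.9,"wx":0.2,"wy":0,"wz":0,"gripper":-1},{"tx":0,"ty":10.5,"tz":-2.8,"wx":0.3,"wy":0,"wz":0,"gripper":-1},{"tx":0,"ty":14,"tz":-3.7,"wx":0.35,"wy":0,"wz":0,"gripper":-1},{"tx":0,"ty":18,"tz":-4.7,"wx":0.35,"wy":0,"wz":0,"gripper":-1},{"tx":3,"ty":22,"tz":-5.8,"wx":0.35,"wy":0,"wz":0,"gripper":-1},{"tx":7,"ty":25.5,"tz":-6.7,"wx":0.35,"wy":0,"wz":0,"gripper":-1},{"tx":11,"ty":28.4,"tz":-7.5,"wx":0.35,"wy":0,"wz":0,"gripper":-1}]'
python3 - <<'E'
from h import *
print(get_obs()["dq"].round(3), delta((435.5,-305.5,5),0.045,1)); c=cap("scene","s2.png");c=cap("top","t2.png")
E
```

```text
time: 0.87
tool_pos: [422.4, -316.6, 139.9]
tcp_rot: [0.782, 1.568, -0.742]
contact_force: [0.3, -1.3, -0.9]
grip_width: 91.8
[ 0.589  0.59   0.312 -0.005 -0.885  0.592] (array([13.4885364 ,  1.33233756, -1.08297965]), array([ 0.00084083,  0.00233071, -0.00231908]))
```

View pics/s2.png

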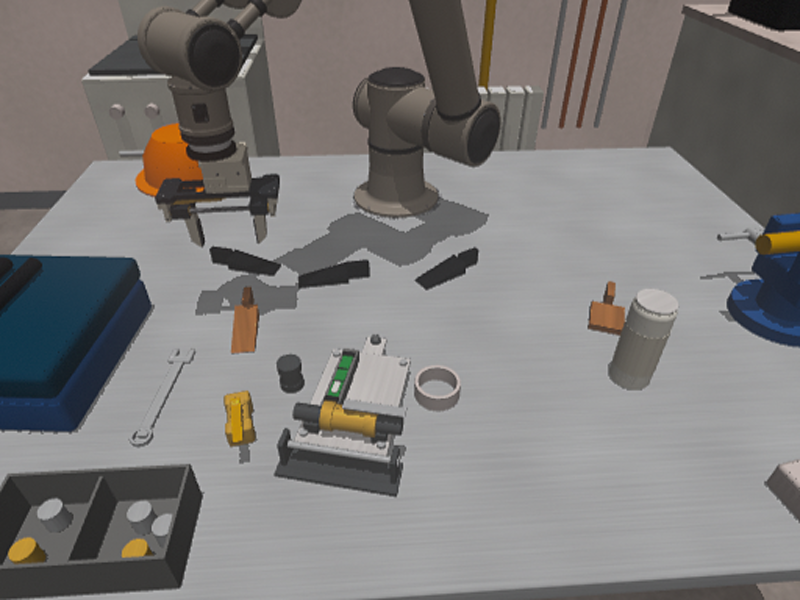

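The gripper, near (222,210), is above and a little short of the shim handle, and the arm is still settling.

```bash
python3 -m creep '[{"tx":0,"ty":0,"tz":0,"wx":0,"wy":0,"wz":0,"gripper":-1},{"tx":0,"ty":0,"tz":0,"wx":0,"wy":0,"wz":0,"gripper":-1},{"tx":0,"ty":0,"tz":0,"wx":0,"wy":0,"wz":0,"gripper":-1}]'
python3 - <<'E'
from h import *
print(get_obs()["dq"].round(3), delta((435.5,-305.5,5),0.045,1))
E
```

```text
time: 1.22
tool_pos: [420.4, -319.1, 141.3]
tcp_rot: [0.632, 1.568, -0.895]
contact_force: [0.6, -0.0, -0.8]
grip_width: 91.9
[-0.007 -0.007  0.     0.003 -0.001  0.002] (array([13.63403678,  1.54847515, -1.32543415]), array([-0.00146055,  0.00231618, -0.00169242]))
```

```bash
python3 -m creep '[{"tx":3,"ty":1,"tz":-0.9,"wx":0,"wy":0,"wz":0,"gripper":-1},{"tx":5.5,"ty":1.5,"tz":-1.3,"wx":0,"wy":0,"wz":0,"gripper":-0.6},{"tx":8,"ty":1.5,"tz":-1.3,"wx":0,"wy":0,"wz":0,"gripper":-0.4},{"tx":10,"ty":1.5,"tz":-1.3,"wx":0,"wy":0,"wz":0,"gripper":-0.4},{"tx":11.5,"ty":1.5,"tz":-1.3,"wx":0,"wy":0,"wz":0,"gripper":-0.4},{"tx":12.5,"ty":1.5,"tz":-1.3,"wx":0,"wy":0,"wz":0,"gripper":-0.4},{"tx":13.2,"ty":1.5,"tz":-1.3,"wx":0,"wy":0,"wz":0,"gripper":-0.4},{"tx":13.2,"ty":1.5,"tz":-1.3,"wx":0,"wy":0,"wz":0,"gripper":-0.4}]'
python3 - <<'E'
from h import *
print(get_obs()["dq"].round(3), delta((435.5,-305.5,5),0.045,1)); c=cap("scene"); im=c["frame"][120:270,90:290,::-1]
cv2.imwrite("pics/s3.png",cv2.resize(im,(800,600),interpolation=cv2.INTER_CUBIC))
E
```

```text
time: 1.88
tool_pos: [434.4, -304.6, 7.6]
tcp_rot: [-2.013, 1.571, 2.743]
contact_force: [0.2, 1.4, 0.4]
grip_width: 64.6
[ 0.005 -0.025 -0.014  0.     0.026 -0.   ] (array([0.26323612, 0.10933017, 0.09461692]), array([-0.00132716, -0.00011877,  0.00025039]))
```

View pics/s3.png

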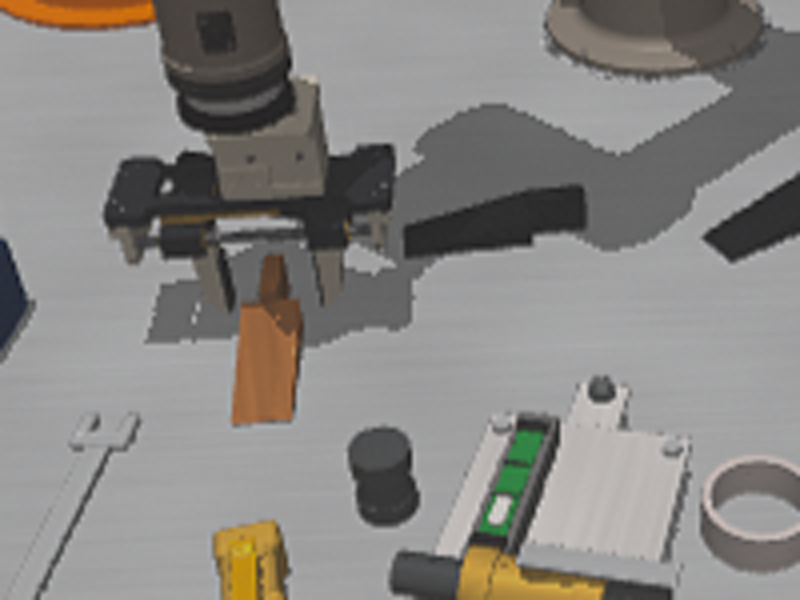

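The fingers straddle the handle at about (272,280), centred. Next I go down 2 mm and close.

```bash
python3 -m creep '[{"tx":0.2,"ty":0.1,"tz":0.05,"wx":0,"wy":0,"wz":0,"gripper":-0.4},{"tx":0.2,"ty":0.1,"tz":0.05,"wx":0,"wy":0,"wz":0,"gripper":0.5},{"tx":0.2,"ty":0.1,"tz":0.05,"wx":0,"wy":0,"wz":0,"gripper":1},{"tx":0.2,"ty":0.1,"tz":0.05,"wx":0,"wy":0,"wz":0,"gripper":1},{"tx":0.2,"ty":0.1,"tz":0.05,"wx":0,"wy":0,"wz":0,"gripper":1},{"tx":0.2,"ty":0.1,"tz":0.05,"wx":0,"wy":0,"wz":0,"gripper":1},{"tx":0.2,"ty":0.1,"tz":0.05,"wx":0,"wy":0,"wz":0,"gripper":1},{"tx":0.2,"ty":0.1,"tz":0.05,"wx":0,"wy":0,"wz":0,"gripper":1}]'
```

```text
time: 2.6
tool_pos: [435.8, -304.5, 6.0]
tcp_rot: [0.317, 1.571, -1.208]
contact_force: [0.2, -0.4, -0.2]
grip_width: 22.0
```

```bash
python3 -m creep '[{"tx":0,"ty":0,"tz":0,"wx":0,"wy":0,"wz":0,"gripper":1},{"tx":0,"ty":0,"tz":0,"wx":0,"wy":0,"wz":0,"gripper":1},{"tx":0,"ty":0,"tz":0,"wx":0,"wy":0,"wz":0,"gripper":1},{"tx":0,"ty":0,"tz":0,"wx":0,"wy":0,"wz":0,"gripper":1}]'
python3 -m creep '[{"tx":-0.5,"ty":0,"tz":0,"wx":0,"wy":0,"wz":0,"gripper":1},{"tx":-1.5,"ty":0,"tz":0,"wx":0,"wy":0,"wz":0,"gripper":1},{"tx":-3,"ty":0,"tz":0,"wx":0,"wy":0,"wz":0,"gripper":1},{"tx":-5,"ty":0,"tz":0,"wx":0,"wy":0,"wz":0,"gripper":1},{"tx":-5,"ty":0,"tz":0,"wx":0,"wy":0,"wz":0,"gripper":1},{"tx":-5,"ty":0,"tz":0,"wx":0,"wy":0,"wz":0,"gripper":1}]'
python3 - <<'E'
from h import *
u=np.array([np.cos(.24),-np.sin(.24)]); L=np.array([574,-72]); P=L-144*u
print(P,delta((*P,56),-0.24,1)); c=cap("top","t4.png");np.savez("t4.npz",**c); c=cap("scene"); im=c["frame"][120:270,90:290,::-1];np.savez("s4.npz",**c)
cv2.imwrite("pics/s4.png",cv2.resize(im,(800,600),interpolation=cv2.INTER_CUBIC))
E
```

```text
time: 2.93
tool_pos: [435.9, -304.5, 5.9]
tcp_rot: [0.417, 1.571, -1.109]
contact_force: [0.8, -0.7, 0.5]
grip_width: 14.1
time: 3.43
tool_pos: [436.4, -305.1, 57.3]
tcp_rot: [0.754, 1.568, -0.772]
contact_force: [0.7, 0.1, -1.8]
grip_width: 13.9
[434.12733162 -37.77082179] (array([  0.07310383,   0.96592059, -26.71298179]), array([ 0.28484053,  0.00197729, -0.00247097]))
```

View pics/s4.png

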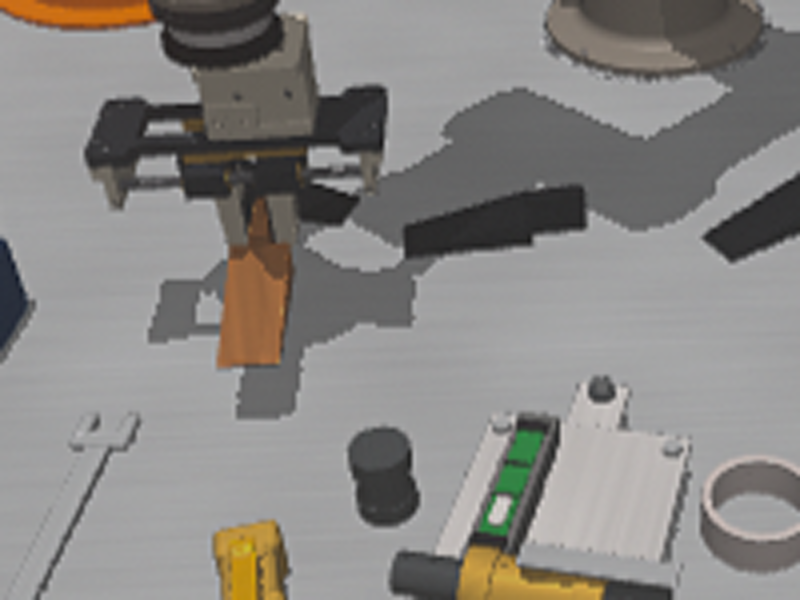

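View pics/t4.png

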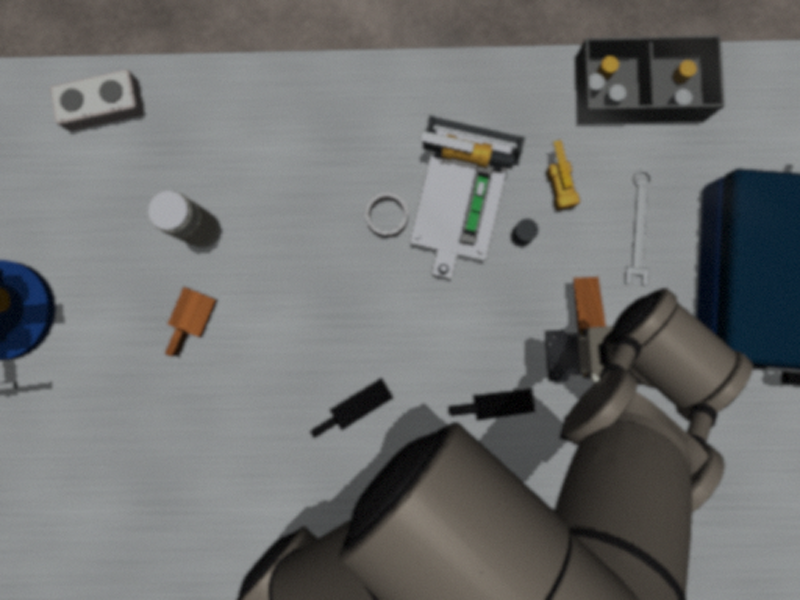

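The shim is gripped level, at about (255,300). Next I carry it across, held back by about 25 mm, and turn it.

```bash
python3 -m creep '[{"tx":0,"ty":-1,"tz":-3,"wx":0.04,"wy":0,"wz":0,"gripper":1},{"tx":0,"ty":-1.5,"tz":-6.5,"wx":0.09,"wy":0,"wz":0,"gripper":1},{"tx":0,"ty":-1.5,"tz":-10.5,"wx":0.14,"wy":0,"wz":0,"gripper":1},{"tx":0,"ty":-1.5,"tz":-14.5,"wx":0.19,"wy":0,"wz":0,"gripper":1},{"tx":0,"ty":-1.5,"tz":-18.5,"wx":0.24,"wy":0,"wz":0,"gripper":1},{"tx":0,"ty":-1.5,"tz":-22,"wx":0.285,"wy":0,"wz":0,"gripper":1},{"tx":0,"ty":-1.5,"tz":-25,"wx":0.285,"wy":0,"wz":0,"gripper":1},{"tx":0,"ty":-1.5,"tz":-26.7,"wx":0.285,"wy":0,"wz":0,"gripper":1}]'
python3 -m creep '[{"tx":0,"ty":0,"tz":0,"wx":0,"wy":0,"wz":0,"gripper":1},{"tx":0,"ty":0,"tz":0,"wx":0,"wy":0,"wz":0,"gripper":1},{"tx":0,"ty":0,"tz":0,"wx":0,"wy":0,"wz":0,"gripper":1}]'
python3 - <<'E'
from h import *
u=np.array([np.cos(.24),-np.sin(.24)]); L=np.array([574,-72]); P=L-150*u
print(P,delta((*P,6),-0.24,1)); c=cap("top","t5.png");np.savez("t5.npz",**c); c=cap("scene"); im=c["frame"][120:270,130:330,::-1];np.savez("s5.npz",**c)
cv2.imwrite("pics/s5.png",cv2.resize(im,(800,600),interpolation=cv2.INTER_CUBIC))
E
```

```text
time: 4.2
tool_pos: [407.1, -35.4, 55.1]
tcp_rot: [-1.707, 1.568, 2.767]
contact_force: [-1.3, 0.0, -0.9]
grip_width: 13.8
time: 4.45
tool_pos: [409.0, -39.0, 55.6]
tcp_rot: [-0.707, 1.57, -2.518]
contact_force: [0.5, -0.3, -0.6]
grip_width: 14.0
[428.29930377 -36.34460604] (array([ 4.95899615,  1.81382038, -0.71971419]), array([-0.00012377,  0.00027711,  0.00023669]))
```

View pics/s5.png

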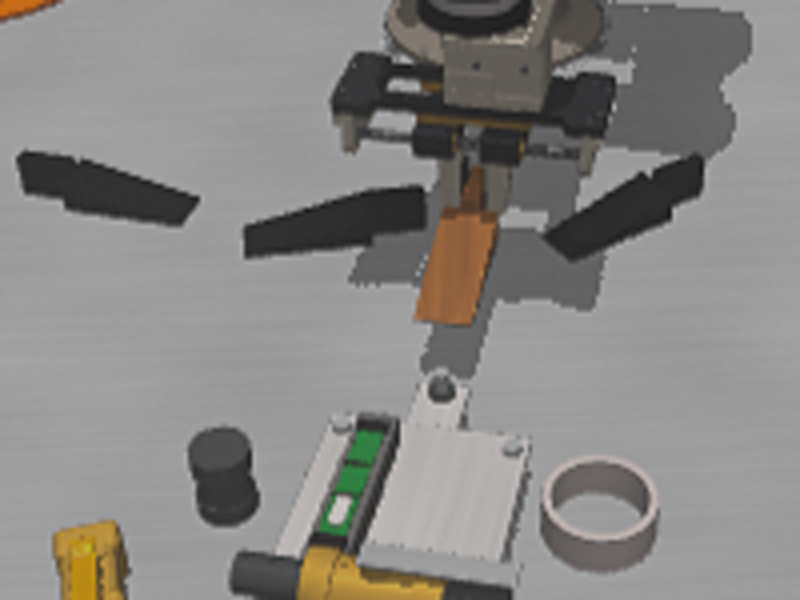

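View pics/t5.png

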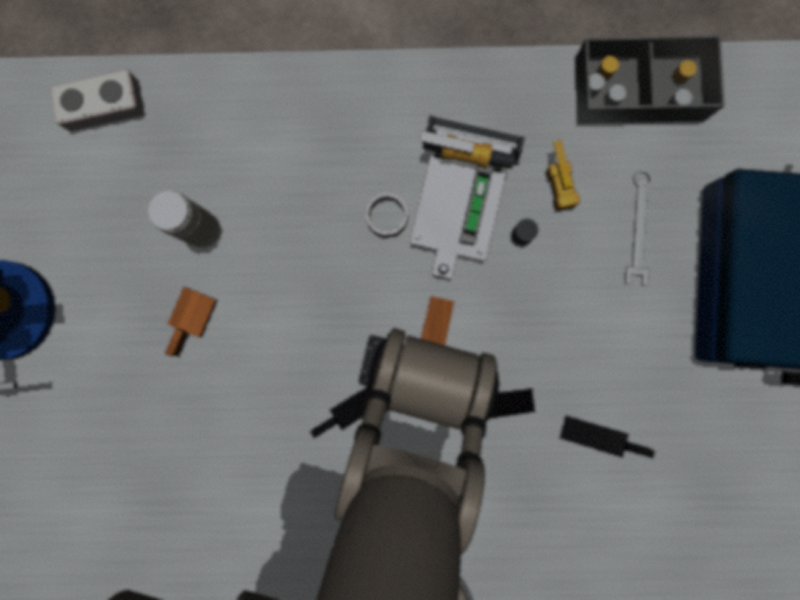

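Aligned with the lug: nose at (445,322), lug at (440,395). Next: advance, lower.

```bash
python3 -m creep '[{"tx":0,"ty":1,"tz":-0.4,"wx":0,"wy":0,"wz":0,"gripper":1},{"tx":1,"ty":1.8,"tz":-0.7,"wx":0,"wy":0,"wz":0,"gripper":1},{"tx":2.5,"ty":1.8,"tz":-0.7,"wx":0,"wy":0,"wz":0,"gripper":1},{"tx":3.7,"ty":1.8,"tz":-0.7,"wx":0,"wy":0,"wz":0,"gripper":1},{"tx":4.4,"ty":1.8,"tz":-0.7,"wx":0,"wy":0,"wz":0,"gripper":1},{"tx":4.8,"ty":1.8,"tz":-0.7,"wx":0,"wy":0,"wz":0,"gripper":1},{"tx":4.9,"ty":1.8,"tz":-0.7,"wx":0,"wy":0,"wz":0,"gripper":1},{"tx":4.95,"ty":1.8,"tz":-0.7,"wx":0,"wy":0,"wz":0,"gripper":1}]'
python3 -m creep '[{"tx":0,"ty":0,"tz":0,"wx":0,"wy":0,"wz":0,"gripper":1},{"tx":0,"ty":0,"tz":0,"wx":0,"wy":0,"wz":0,"gripper":1}]'
python3 - <<'E'
from h import *
c=cap("top","t6.png");np.savez("t6.npz",**c)
cv2.imwrite("pics/t6.png",cv2.resize(c["frame"][90:250,200:360,::-1],(600,600),interpolation=cv2.INTER_CUBIC))
c=cap("scene"); im=c["frame"][150:300,130:330,::-1];np.savez("s6.npz",**c)
cv2.imwrite("pics/s6.png",cv2.resize(im,(800,600),interpolation=cv2.INTER_CUBIC))
E
```

```text
time: 5.22
tool_pos: [428.1, -36.3, 6.4]
tcp_rot: [0.569, 1.571, -1.243]
contact_force: [1.2, -0.9, -1.6]
grip_width: 13.7
time: 5.38
tool_pos: [428.4, -36.1, 6.9]
tcp_rot: [1.481, 1.57, -0.33]
contact_force: [-0.7, 0.8, -1.6]
grip_width: 13.7
```

View pics/s6.png

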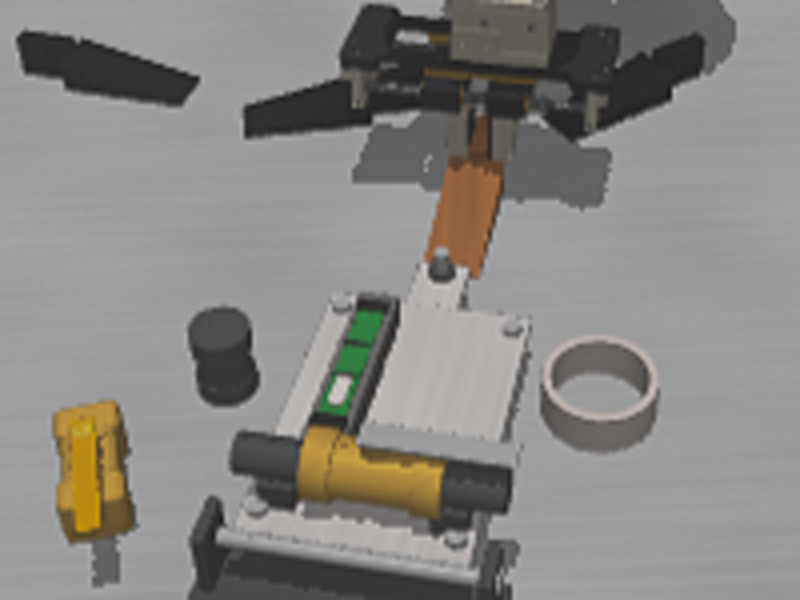

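View pics/t6.png

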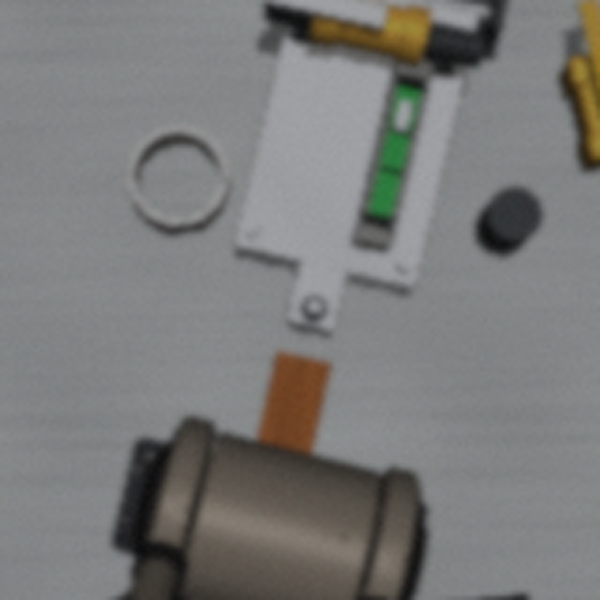

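Run:
```python
from h import *
np.set_printoptions(precision=1,suppress=True)
T=dict(np.load("t6.npz"));S=dict(np.load("s6.npz"))
t=lambda x,y:((x+.5)/3.75-.5+200,(y+.5)/3.75-.5+90)
s=lambda x,y:((x+.5)/4-.5+130,(y+.5)/4-.5+150)
a=lambda p,c,z:onz(c,[p],z)[0]
u=np.array([np.cos(.24),-np.sin(.24)]);v=np.array([-u[1],u[0]])
o=np.array([574,-72])
for n,p in dict(noseL=a(t(277,353),T,3),noseR=a(t(330,360),T,3),lugL=a(t(288,325),T,28.5),lugR=a(t(333,332),T,28.5),rod=a(t(314,306),T,45),snoseR=a(s(427,258),S,4),snoseL=a(s(480,277),S,2.5),slugR=a(s(419,265),S,28.5),slugL=a(s(470,272),S,28.5),srod=a(s(441,252),S,50),
 wEndR=a(s(449,157),S,26.5),wEndL=a(s(502,163),S,26.5),plL=a(t(235,250),T,31),plR=a(t(412,290),T,31),grip=get_obs()["tool_pos"]).items():
    print(n,p,(p[:2]-o)@u,(p[:2]-o)@v)
```

```text
noseL [547.  -45.9   3. ] -32.41336835453222 18.954398050325846
noseR [541.5 -83.4   3. ] -28.887365411439006 -18.76611512242209
lugL [564.  -53.1  28.5] -14.189948240665423 15.972323238213123
lugR [558.7 -84.2  28.5] -12.00076347733973 -15.494395285570723
rod [574.9 -70.5  45. ] 0.5542681674821691 1.6840475842637996
snoseR [529.2 -81.7   4. ] -41.23221116810816 -20.098226251596827
snoseL [549.2 -46.1   2.5] -30.22318354866943 19.31391398315846
slugR [563.4 -87.2  28.5] -6.699719272467579 -17.248674971227313
slugL [572.4 -53.8  28.5] -5.9176268988561675 17.322046705892316
srod [575.7 -72.5  50. ] 1.768659277362918 -0.0793882716601099
wEndR [444.7 -62.9  26.5] -127.79862506437496 -21.919951951693434
wEndL [454.2 -24.7  26.5] -127.62012583424765 17.44443113687387
plL [616.8 -17.1  31. ] 28.4894521584805 63.49241266894522
plR [ 586.8 -139.2   31. ] 28.429122245424125 -62.26955247715494
grip [428.3 -36.    6.8] -150.05159037028002 0.36358460668842135
```

```bash
python3 -m creep '[{"tx":0.05,"ty":0,"tz":0,"wx":0,"wy":0,"wz":0,"gripper":1},{"tx":0.1,"ty":0,"tz":0,"wx":0,"wy":0,"wz":0,"gripper":1},{"tx":0.1,"ty":0,"tz":0,"wx":0,"wy":0,"wz":0,"gripper":1}]'
python3 -m creep '[{"tx":0.05,"ty":0,"tz":0,"wx":0,"wy":0,"wz":0,"gripper":1},{"tx":0.05,"ty":0,"tz":0,"wx":0,"wy":0,"wz":0,"gripper":1}]'
```

```text
time: 5.73
tool_pos: [428.2, -36.0, 5.9]
tcp_rot: [1.4, 1.57, -0.411]
contact_force: [-0.5, 0.2, 4.2]
grip_width: 13.8
time: 5.9
tool_pos: [428.3, -35.9, 5.9]
tcp_rot: [1.441, 1.57, -0.37]
contact_force: [-3.8, 0.5, 12.9]
grip_width: 13.8
```

Bench contact is found, so I ease back 0.5 mm and slide forward.

```bash
python3 -m creep '[{"tx":-0.05,"ty":0,"tz":0,"wx":0,"wy":0,"wz":0,"gripper":1},{"tx":-0.05,"ty":0.4,"tz":0,"wx":0,"wy":0,"wz":0,"gripper":1},{"tx":-0.05,"ty":0.8,"tz":0,"wx":0,"wy":0,"wz":0,"gripper":1},{"tx":-0.05,"ty":1.2,"tz":0,"wx":0,"wy":0,"wz":0,"gripper":1},{"tx":-0.05,"ty":1.6,"tz":0,"wx":0,"wy":0,"wz":0,"gripper":1},{"tx":-0.05,"ty":2,"tz":0,"wx":0,"wy":0,"wz":0,"gripper":1},{"tx":-0.05,"ty":2.4,"tz":0,"wx":0,"wy":0,"wz":0,"gripper":1},{"tx":-0.05,"ty":2.6,"tz":0,"wx":0,"wy":0,"wz":0,"gripper":1}]'
cat >> h.py <<'E'
def bub(c,show=False):
    """bubble offset mm along vial from marks-free geometry: fit on green+white strip, plane z=55"""
    f=c["frame"]; hsv=cv2.cvtColor(f,cv2.COLOR_RGB2HSV)
    g=cv2.inRange(hsv,(45,80,40),(85,255,255)); 
    reg=cv2.morphologyEx(g,cv2.MORPH_CLOSE,np.ones((9,9),np.uint8))
    n,l,st,ce=cv2.connectedComponentsWithStats(reg); i=1+np.argmax(st[1:,4]); reg=(l==i)
    v,u=np.nonzero(reg); P=onz(c,np.c_[u,v],57)[:,:2]
    a=np.array([np.cos(.24),-np.sin(.24)]); s=P@a
    w=reg&(hsv[...,1]<70)&(hsv[...,2]>130); v,u=np.nonzero(w); sb=(onz(c,np.c_[u,v],57)[:,:2])@a
    k=reg&(hsv[...,2]<70); v,u=np.nonzero(k); sk=(onz(c,np.c_[u,v],57)[:,:2])@a
    return dict(ends=(s.min()-640,s.max()-640),mid=(s.min()+s.max())/2-640,bub=(sb.min()-640,sb.max()-640,sb.mean()-640) if len(sb) else None,nb=len(sb),marks=np.sort(sk-640).round(1)[::3])
E
python3 - <<'E'
from h import *
for n in "ts":
  for k in "06":
    try: c=dict(np.load({"t0":"top0.npz","s0":"scene0.npz"}.get(n+k,n+k+".npz"))); print(n,k,bub(c))
    except Exception as e: print(e)
print(get_obs()["contact_force"],delta((574,-72,0),-.24,1))
c=cap("scene"); im=c["frame"][180:280,170:290,::-1];np.savez("s7.npz",**c); print(bub(c))
cv2.imwrite("pics/s7.png",cv2.resize(im,(720,600),interpolation=cv2.INTER_CUBIC))
E
```

```text
time: 6.57
tool_pos: [452.2, -41.7, 5.8]
tcp_rot: [-1.556, 1.568, 2.917]
contact_force: [-9.0, 2.6, 14.4]
grip_width: 13.7
t 0 {'ends': (np.float64(1.6218553799011488), np.float64(96.68815830472226)), 'mid': np.float64(49.15500684231165), 'bub': (np.float64(68.1358477503951), np.float64(83.94941601297717), np.float64(76.21337153615536)), 'nb': 18, 'marks': array([ 1.6,  3.6, 95.6, 96.7])}
t 6 {'ends': (np.float64(1.6218553799011488), np.float64(97.25015013294535)), 'mid': np.float64(49.43600275642325), 'bub': (np.float64(67.57369961674658), np.float64(84.51143088424931), np.float64(76.51195443873269)), 'nb': 21, 'marks': array([ 1.6, 94.7, 95.8, 97.3])}
s 0 {'ends': (np.float64(4.077537454331718), np.float64(88.98646567128776)), 'mid': np.float64(46.53200156280968), 'bub': (np.float64(61.032192091488014), np.float64(80.63636673255473), np.float64(71.35577717931585)), 'nb': 29, 'marks': array([31.9])}
s 6 {'ends': (np.float64(4.077537454331718), np.float64(88.98646567128776)), 'mid': np.float64(46.53200156280968), 'bub': (np.float64(61.032192091488014), np.float64(80.63636673255473), np.float64(71.35577717931585)), 'nb': 29, 'marks': array([31.9])}
[-8.97285563  2.60998911 14.43519946] (array([ 0.55165633, 12.55301983,  0.05059893]), array([1.15721805e-04, 3.88965718e-05, 2.56186485e-03]))
{'ends': (np.float64(4.077537454331718), np.float64(88.98646567128776)), 'mid': np.float64(46.53200156280968), 'bub': (np.float64(61.032192091488014), np.float64(80.63636673255473), np.float64(71.35577717931585)), 'nb': 29, 'marks': array([31.9])}
```

View pics/s7.png

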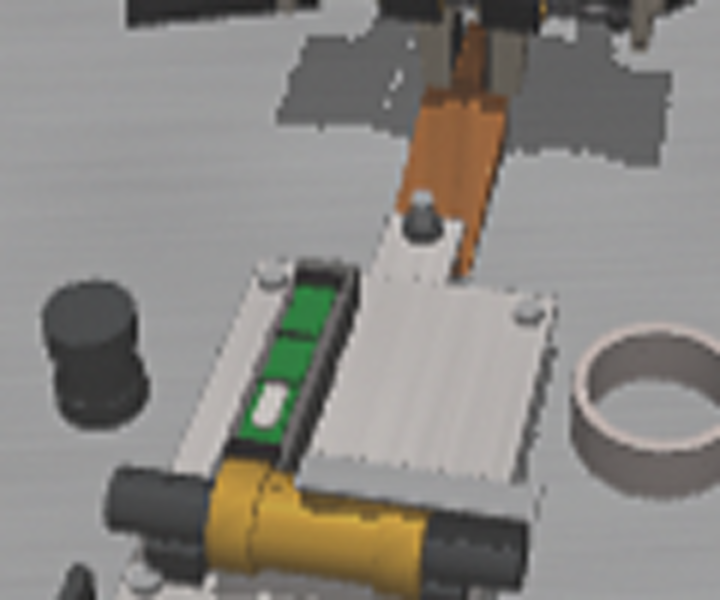

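Flat under the lug and aligned. The bubble at crop (268,404) has not moved. Next, the push in small steps.

```bash
python3 -m creep '[{"tx":-0.04,"ty":0,"tz":0,"wx":0,"wy":0,"wz":0,"gripper":1},{"tx":-0.04,"ty":0.2,"tz":0,"wx":0,"wy":0,"wz":0,"gripper":1},{"tx":-0.04,"ty":0.4,"tz":0,"wx":0,"wy":0,"wz":0,"gripper":1},{"tx":-0.04,"ty":0.6,"tz":0,"wx":0,"wy":0,"wz":0,"gripper":1},{"tx":-0.04,"ty":0.8,"tz":0,"wx":0,"wy":0,"wz":0,"gripper":1},{"tx":-0.04,"ty":1,"tz":0,"wx":0,"wy":0,"wz":0,"gripper":1},{"tx":-0.04,"ty":1,"tz":0,"wx":0,"wy":0,"wz":0,"gripper":1}]'
cat > m.py <<'E'
from h import *
import sys
k=sys.argv[1]
print(get_obs()["contact_force"].round(1),"ball ahead of grip cm",delta((574,-72,0),-.24,1)[0][1:].round(2))
out=[]
for n in("scene","top"):
    c=cap(n); np.savez(n[0]+k+".npz",**c); b=bub(c); print(n,"off",round(b["bub"][2]-b["mid"],1),[round(float(x),1) for x in b["bub"]],round(b["mid"],1))
    if n=="scene": im=c["frame"][190:280,170:290,::-1]
    else: im=c["frame"][95:195,240:350,::-1]
    out.append(cv2.resize(im,(390,400) if n=="scene" else (400,400),interpolation=cv2.INTER_CUBIC))
cv2.imwrite("pics/m%s.png"%k,np.hstack(out))
E
python3 m.py 8
```

```text
time: 7.2
tool_pos: [463.2, -44.5, 5.9]
tcp_rot: [-0.78, 1.571, -2.591]
contact_force: [-1.7, 0.8, 3.9]
grip_width: 13.8
[-1.7  0.8  3.9] ball ahead of grip cm [11.41  0.03]
scene off 24.6 [61.0, 80.6, 71.4] 46.7
top off 27.0 [67.6, 84.5, 76.2] 49.2
```

```bash
python3 -m creep '[{"tx":0,"ty":0.2,"tz":0,"wx":0,"wy":0,"wz":0,"gripper":1},{"tx":0,"ty":0.4,"tz":0,"wx":0,"wy":0,"wz":0,"gripper":1},{"tx":0,"ty":0.6,"tz":0,"wx":0,"wy":0,"wz":0,"gripper":1},{"tx":0,"ty":0.8,"tz":0,"wx":0,"wy":0,"wz":0,"gripper":1},{"tx":0,"ty":0.8,"tz":0,"wx":0,"wy":0,"wz":0,"gripper":1}]'
python3 m.py 9
```

```text
time: 7.72
tool_pos: [470.8, -46.4, 5.9]
tcp_rot: [-1.312, 1.571, -3.123]
contact_force: [-2.3, 0.8, 5.8]
grip_width: 14.0
[-2.3  0.8  5.8] ball ahead of grip cm [10.64  0.03]
scene off 24.6 [61.0, 80.6, 71.4] 46.7
top off 26.7 [67.6, 84.5, 76.2] 49.4
```

```bash
python3 -m creep '[{"tx":0,"ty":0.2,"tz":0,"wx":0,"wy":0,"wz":0,"gripper":1},{"tx":0,"ty":0.4,"tz":0,"wx":0,"wy":0,"wz":0,"gripper":1},{"tx":0,"ty":0.6,"tz":0,"wx":0,"wy":0,"wz":0,"gripper":1},{"tx":0,"ty":0.8,"tz":0,"wx":0,"wy":0,"wz":0,"gripper":1},{"tx":0,"ty":0.8,"tz":0,"wx":0,"wy":0,"wz":0,"gripper":1}]'
python3 m.py 10
```

```text
time: 8.23
tool_pos: [478.4, -48.3, 5.9]
tcp_rot: [-1.343, 1.57, 3.13]
contact_force: [-3.0, 0.4, 5.3]
grip_width: 14.0
[-3.   0.4  5.3] ball ahead of grip cm [9.85 0.03]
scene off 24.6 [61.0, 80.6, 71.4] 46.7
top off 26.7 [67.6, 84.5, 76.2] 49.4
```

```bash
python3 -m creep '[{"tx":0,"ty":0.2,"tz":0,"wx":0,"wy":0,"wz":0,"gripper":1},{"tx":0,"ty":0.4,"tz":0,"wx":0,"wy":0,"wz":0,"gripper":1},{"tx":0,"ty":0.6,"tz":0,"wx":0,"wy":0,"wz":0,"gripper":1},{"tx":0,"ty":0.8,"tz":0,"wx":0,"wy":0,"wz":0,"gripper":1},{"tx":0,"ty":0.8,"tz":0,"wx":0,"wy":0,"wz":0,"gripper":1}]'
python3 m.py 11
```

```text
time: 8.75
tool_pos: [486.2, -50.2, 5.9]
tcp_rot: [-1.111, 1.571, -2.922]
contact_force: [-2.5, 0.7, 6.2]
grip_width: 13.6
[-2.5  0.7  6.2] ball ahead of grip cm [9.04 0.03]
scene off 24.8 [61.0, 80.6, 71.4] 46.5
top off 27.0 [67.6, 84.5, 76.2] 49.2
```

View pics/m11.png

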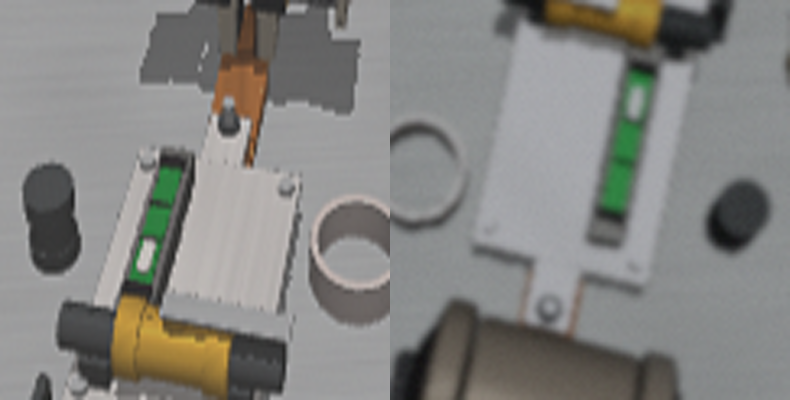

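The shim runs centred under the lug, with its edges visible on both sides at (525,300) and (578,300). The foot has not been touched yet.

```bash
python3 -m creep '[{"tx":0,"ty":0.2,"tz":0,"wx":0,"wy":0,"wz":0,"gripper":1},{"tx":0,"ty":0.4,"tz":0,"wx":0,"wy":0,"wz":0,"gripper":1},{"tx":0,"ty":0.6,"tz":0,"wx":0,"wy":0,"wz":0,"gripper":1},{"tx":0,"ty":0.8,"tz":0,"wx":0,"wy":0,"wz":0,"gripper":1},{"tx":0,"ty":0.8,"tz":0,"wx":0,"wy":0,"wz":0,"gripper":1}]'
python3 m.py 12
```

```text
time: 9.27
tool_pos: [489.2, -50.8, 5.7]
tcp_rot: [-1.562, 1.56, 2.91]
contact_force: [-17.1, 3.0, 19.8]
grip_width: 14.0
[-17.1   3.   19.8] ball ahead of grip cm [8.75 0.05]
scene off 24.1 [60.6, 80.6, 70.8] 46.7
top off 27.0 [67.6, 84.5, 76.2] 49.2
```

The foot is touched and the force has risen, mostly because I am pressing on the bench. I relieve the downward press and look.

```bash
python3 -m creep '[{"tx":-0.05,"ty":0,"tz":0,"wx":0,"wy":0,"wz":0,"gripper":1},{"tx":-0.1,"ty":0,"tz":0,"wx":0,"wy":0,"wz":0,"gripper":1},{"tx":-0.1,"ty":0,"tz":0,"wx":0,"wy":0,"wz":0,"gripper":1}]'
python3 m.py 13
```

```text
time: 9.62
tool_pos: [490.4, -51.1, 5.7]
tcp_rot: [-1.567, 1.563, 2.906]
contact_force: [-9.5, 2.2, 3.6]
grip_width: 13.7
[-9.5  2.2  3.6] ball ahead of grip cm [8.62 0.05]
scene off 24.2 [60.6, 80.2, 70.5] 46.3
top off 25.9 [67.6, 83.9, 75.6] 49.7
```

View pics/m13.png

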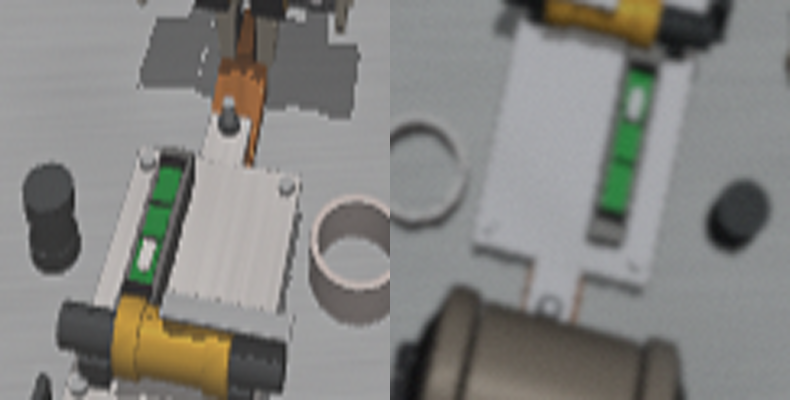

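```bash
python3 -m creep '[{"tx":-0.02,"ty":0.1,"tz":0,"wx":0,"wy":0,"wz":0,"gripper":1},{"tx":-0.04,"ty":0.2,"tz":0,"wx":0,"wy":0,"wz":0,"gripper":1},{"tx":-0.04,"ty":0.3,"tz":0,"wx":0,"wy":0,"wz":0,"gripper":1},{"tx":-0.04,"ty":0.4,"tz":0,"wx":0,"wy":0,"wz":0,"gripper":1},{"tx":-0.04,"ty":0.5,"tz":0,"wx":0,"wy":0,"wz":0,"gripper":1},{"tx":-0.04,"ty":0.5,"tz":0,"wx":0,"wy":0,"wz":0,"gripper":1}]'
python3 m.py 14
```

```text
time: 10.22
tool_pos: [495.5, -52.3, 5.7]
tcp_rot: [-1.577, 1.563, 2.895]
contact_force: [-6.9, 2.9, -1.0]
grip_width: 13.8
[-6.9  2.9 -1. ] ball ahead of grip cm [8.09 0.05]
scene off 20.8 [54.5, 76.9, 66.7] 45.9
top off 24.5 [67.6, 81.4, 74.5] 50.0
```

```bash
python3 -m creep '[{"tx":0,"ty":0.2,"tz":0,"wx":0,"wy":0,"wz":0,"gripper":1},{"tx":0,"ty":0.4,"tz":0,"wx":0,"wy":0,"wz":0,"gripper":1},{"tx":0,"ty":0.6,"tz":0,"wx":0,"wy":0,"wz":0,"gripper":1},{"tx":0,"ty":0.8,"tz":0,"wx":0,"wy":0,"wz":0,"gripper":1},{"tx":0,"ty":1,"tz":0,"wx":0,"wy":0,"wz":0,"gripper":1},{"tx":0,"ty":1,"tz":0,"wx":0,"wy":0,"wz":0,"gripper":1}]'
python3 m.py 15
```

```text
time: 10.82
tool_pos: [505.7, -54.8, 5.8]
tcp_rot: [-1.577, 1.564, 2.895]
contact_force: [-5.3, 1.0, -3.5]
grip_width: 14.0
[-5.3  1.  -3.5] ball ahead of grip cm [7.05 0.05]
scene off 12.0 [45.1, 68.3, 57.3] 45.3
top off 14.2 [53.8, 75.8, 64.6] 50.4
```

View pics/m15.png

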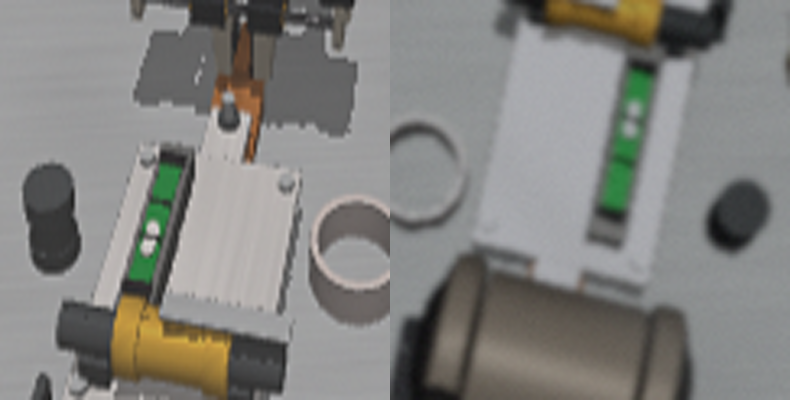

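The bubble is now astride the hinge-side mark at (632,118), so about 12 mm remains. I press down slightly more to keep the shim flat and go on.

```bash
python3 -m creep '[{"tx":0.03,"ty":0.1,"tz":0,"wx":0,"wy":0,"wz":0,"gripper":1},{"tx":0.04,"ty":0.25,"tz":0,"wx":0,"wy":0,"wz":0,"gripper":1},{"tx":0.04,"ty":0.4,"tz":0,"wx":0,"wy":0,"wz":0,"gripper":1},{"tx":0.04,"ty":0.55,"tz":0,"wx":0,"wy":0,"wz":0,"gripper":1},{"tx":0.04,"ty":0.7,"tz":0,"wx":0,"wy":0,"wz":0,"gripper":1},{"tx":0.04,"ty":0.7,"tz":0,"wx":0,"wy":0,"wz":0,"gripper":1}]'
python3 m.py 16
```

```text
time: 11.42
tool_pos: [511.7, -56.2, 5.7]
tcp_rot: [-1.575, 1.562, 2.898]
contact_force: [-10.4, 2.6, 5.8]
grip_width: 14.0
[-10.4   2.6   5.8] ball ahead of grip cm [6.43 0.05]
scene off 8.0 [41.5, 64.9, 52.6] 44.6
top off 8.1 [49.3, 71.2, 59.0] 51.0
```

View pics/m16.png

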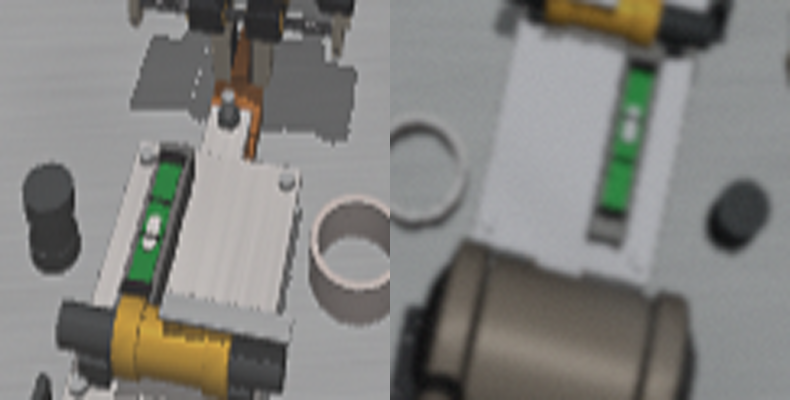

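```bash
python3 -m creep '[{"tx":-0.01,"ty":0.1,"tz":0,"wx":0,"wy":0,"wz":0,"gripper":1},{"tx":-0.02,"ty":0.25,"tz":0,"wx":0,"wy":0,"wz":0,"gripper":1},{"tx":-0.02,"ty":0.4,"tz":0,"wx":0,"wy":0,"wz":0,"gripper":1},{"tx":-0.02,"ty":0.55,"tz":0,"wx":0,"wy":0,"wz":0,"gripper":1},{"tx":-0.02,"ty":0.7,"tz":0,"wx":0,"wy":0,"wz":0,"gripper":1},{"tx":-0.02,"ty":0.7,"tz":0,"wx":0,"wy":0,"wz":0,"gripper":1}]'
python3 m.py 17
```

```text
time: 12.02
tool_pos: [518.8, -58.0, 5.8]
tcp_rot: [-1.578, 1.563, 2.894]
contact_force: [-8.2, 2.0, 2.8]
grip_width: 13.8
[-8.2  2.   2.8] ball ahead of grip cm [5.7  0.05]
scene off 2.4 [35.6, 61.0, 46.4] 44.0
top off 3.2 [46.2, 63.1, 54.4] 51.1
```

View pics/m17.png

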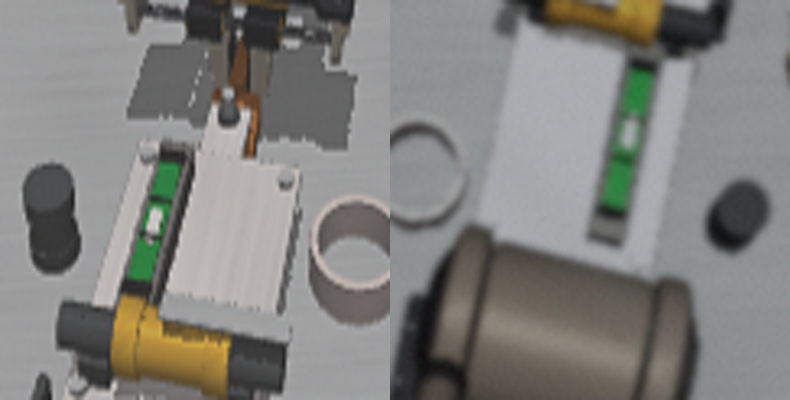

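```bash
cat > z.py <<'E'
from h import *
import sys
k=sys.argv[1]; a=np.array([np.cos(.24),-np.sin(.24)]); b=np.array([-a[1],a[0]])
L0=np.array([574,-72])+115*a-28*b
out=[]
for n in "st":
    c=dict(np.load(n+k+".npz"))
    s=np.arange(-50,50,.25); r=np.arange(-13,13,.25)
    X=L0+s[:,None,None]*a+r[None,:,None]*b
    P=np.concatenate([X,np.full(X.shape[:2]+(1,),58.)],-1).reshape(-1,3)
    q=proj(c,P).astype(np.float32).reshape(len(s),len(r),2)
    out.append(cv2.rotate(cv2.resize(cv2.remap(c["frame"][:,:,::-1].copy(),q[...,0],q[...,1],cv2.INTER_LINEAR),None,fx=2.,fy=2),cv2.ROTATE_90_CLOCKWISE))
cv2.imwrite("pics/z%s.png"%k,np.vstack(out))
E
python3 z.py 17
```

```text
(no output)
```

View pics/z17.png

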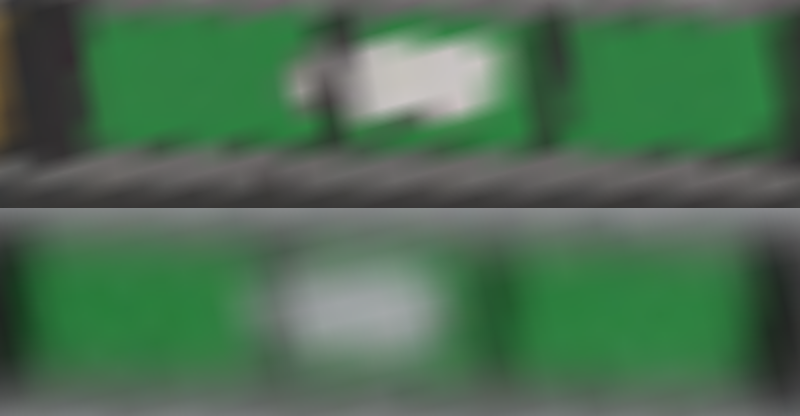

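The rectified strips show marks at x≈332 and 555 (scene) and 265 and 492 (top). The bubble spans 285–505 and 240–445, so about +4 to 5.5 mm remains on the hinge side. I go 5 mm further.

```bash
python3 -m creep '[{"tx":0,"ty":0.1,"tz":0,"wx":0,"wy":0,"wz":0,"gripper":1},{"tx":0,"ty":0.2,"tz":0,"wx":0,"wy":0,"wz":0,"gripper":1},{"tx":0,"ty":0.3,"tz":0,"wx":0,"wy":0,"wz":0,"gripper":1},{"tx":0,"ty":0.4,"tz":0,"wx":0,"wy":0,"wz":0,"gripper":1},{"tx":0,"ty":0.5,"tz":0,"wx":0,"wy":0,"wz":0,"gripper":1},{"tx":0,"ty":0.5,"tz":0,"wx":0,"wy":0,"wz":0,"gripper":1}]'
python3 m.py 18; python3 z.py 18
```

```text
time: 12.62
tool_pos: [523.5, -59.1, 5.7]
tcp_rot: [-1.576, 1.563, 2.897]
contact_force: [-9.2, 1.7, 2.8]
grip_width: 13.9
[-9.2  1.7  2.8] ball ahead of grip cm [5.21 0.05]
scene off 0.4 [34.7, 54.5, 44.2] 43.8Traceback (most recent call last):
  File "m.py", line 7, in <module>
    c=cap(n); np.savez(n[0]+k+".npz",**c); b=bub(c); print(n,"off",round(b["bub"][2]-b["mid"],1),[round(float(x),1) for x in b["bub"]],round(b["mid"],1))
                                                                         ~~~~~~~~^^^
TypeError: 'NoneType' object is not subscriptable
```

View pics/z18.png

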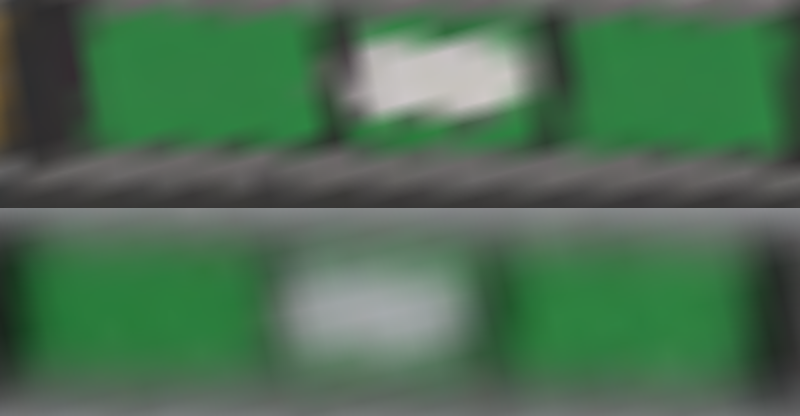

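```bash
python3 -m creep '[{"tx":0,"ty":0.08,"tz":0,"wx":0,"wy":0,"wz":0,"gripper":1},{"tx":0,"ty":0.15,"tz":0,"wx":0,"wy":0,"wz":0,"gripper":1},{"tx":0,"ty":0.2,"tz":0,"wx":0,"wy":0,"wz":0,"gripper":1},{"tx":0,"ty":0.2,"tz":0,"wx":0,"wy":0,"wz":0,"gripper":1}]'
sed -i 's/b=bub(c);.*/pass/' m.py; python3 m.py 19; python3 z.py 19
```

```text
time: 13.05
tool_pos: [525.3, -59.6, 5.7]
tcp_rot: [-1.575, 1.562, 2.897]
contact_force: [-9.4, 2.6, 3.9]
grip_width: 14.0
[-9.4  2.6  3.9] ball ahead of grip cm [5.03 0.05]
```

View pics/z19.png

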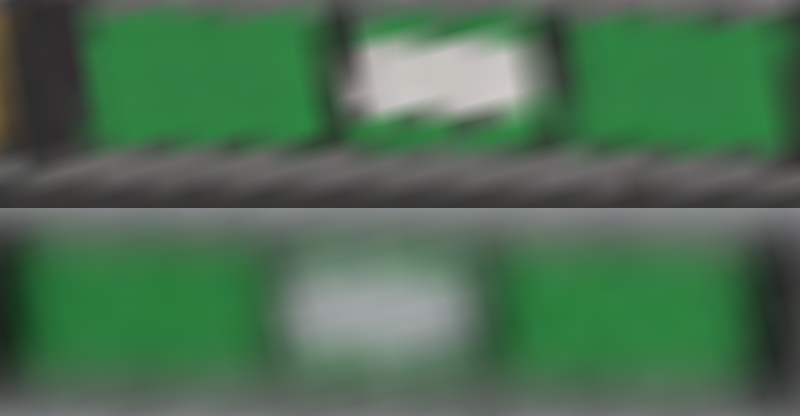

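```bash
cat > p.py <<'E'
import cv2,numpy as np,sys
from scipy.ndimage import gaussian_filter1d as gf
im=cv2.imread("pics/z%s.png"%sys.argv[1]).astype(float)
for n,r0,rows,side in(("scene",0,(65,95),[(18,32),(120,140)]),("top",208,(85,125),[(35,50),(150,165)])):
    red=im[r0+rows[0]:r0+rows[1],:,2].mean(0); x=np.arange(800)
    w=np.clip(red-(red[230:600].min()+25),0,None); w[:230]=0;w[600:]=0
    h=(red[230:600].max()+50)/2; on=np.nonzero((red>h)&(x>230)&(x<600))[0]
    G=np.mean([im[r0+a:r0+b,:,1].mean(0) for a,b in side],0); G=gf(G,5)
    m1=250+G[250:390].argmin(); m2=450+G[450:600].argmin()
    print(n,"bubble",on.min(),on.max(),"marks",m1,m2,"offset mm",((m1+m2)/2-(on.min()+on.max())/2)/((m2-m1)/26))
E
for k in 17 18 19; do python3 p.py $k; done
```

```text
scene bubble 297 496 marks 335 549 offset mm 5.528037383177571
top bubble 276 438 marks 277 497 offset mm 3.5454545454545454
scene bubble 354 526 marks 337 551 offset mm 0.485981308411215
top bubble 287 460 marks 269 496 offset mm 1.0308370044052864
scene bubble 355 532 marks 337 552 offset mm 0.12093023255813952
top bubble 288 466 marks 271 493 offset mm 0.5855855855855856
```

The offset is +0.1 to +1.4 mm depending on the method. I nudge 1 mm further, then relieve the push.

```bash
python3 -m creep '[{"tx":0,"ty":0.05,"tz":0,"wx":0,"wy":0,"wz":0,"gripper":1},{"tx":0,"ty":0.1,"tz":0,"wx":0,"wy":0,"wz":0,"gripper":1},{"tx":0,"ty":0.1,"tz":0,"wx":0,"wy":0,"wz":0,"gripper":1}]'
python3 -m creep '[{"tx":0,"ty":-0.05,"tz":0,"wx":0,"wy":0,"wz":0,"gripper":1},{"tx":0,"ty":-0.1,"tz":0,"wx":0,"wy":0,"wz":0,"gripper":1},{"tx":0,"ty":-0.15,"tz":0,"wx":0,"wy":0,"wz":0,"gripper":1},{"tx":0,"ty":-0.15,"tz":0,"wx":0,"wy":0,"wz":0,"gripper":1}]'
python3 m.py 20; python3 z.py 20; python3 p.py 20
```

```text
time: 13.4
tool_pos: [526.2, -59.8, 5.7]
tcp_rot: [-1.574, 1.562, 2.898]
contact_force: [-10.8, 2.7, 4.0]
grip_width: 13.8
time: 13.73
tool_pos: [526.3, -59.8, 5.8]
tcp_rot: [-1.591, 1.566, 2.881]
contact_force: [-5.4, 1.5, -2.7]
grip_width: 13.7
[-5.4  1.5 -2.7] ball ahead of grip cm [4.93 0.05]
scene bubble 357 535 marks 337 551 offset mm -0.2429906542056075
top bubble 290 471 marks 270 488 offset mm -0.17889908256880732
```

View pics/z20.png

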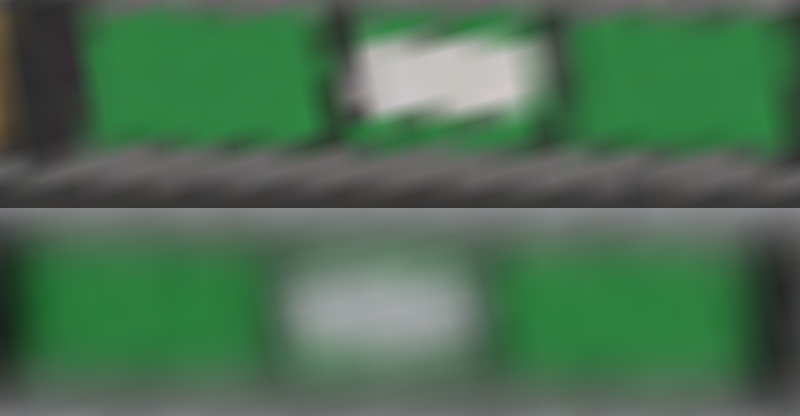

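View pics/m20.png

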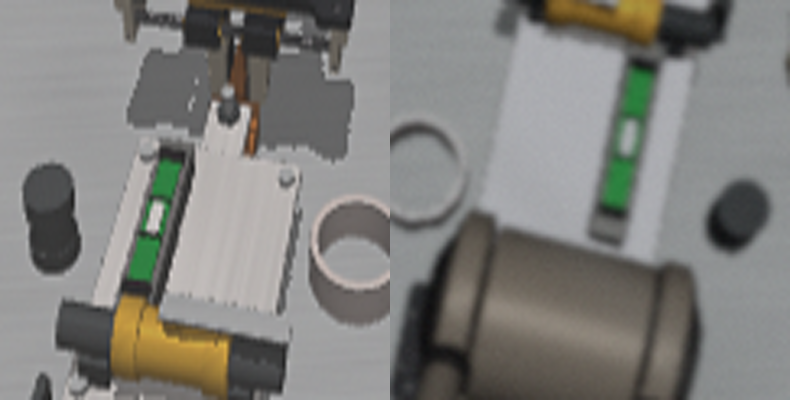

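Centred in both views. I relieve the remaining push, then open partly.

```bash
python3 -m creep '[{"tx":0.03,"ty":-0.1,"tz":0,"wx":0,"wy":0,"wz":0,"gripper":1},{"tx":0.05,"ty":-0.15,"tz":0,"wx":0,"wy":0,"wz":0,"gripper":1},{"tx":0.05,"ty":-0.15,"tz":0,"wx":0,"wy":0,"wz":0,"gripper":1}]'
python3 m.py 21; python3 z.py 21; python3 p.py 21
```

```text
time: 14.08
tool_pos: [526.2, -59.8, 5.8]
tcp_rot: [-1.609, 1.569, 2.863]
contact_force: [-3.7, 2.0, -4.9]
grip_width: 14.1
[-3.7  2.  -4.9] ball ahead of grip cm [4.93 0.05]
scene bubble 357 547 marks 338 553 offset mm -0.786046511627907
top bubble 293 475 marks 269 491 offset mm -0.46846846846846846
```

```bash
python3 -m creep '[{"tx":0.04,"ty":0,"tz":0,"wx":0,"wy":0,"wz":0,"gripper":1},{"tx":0.06,"ty":0,"tz":0,"wx":0,"wy":0,"wz":0,"gripper":1},{"tx":0.06,"ty":0,"tz":0,"wx":0,"wy":0,"wz":0,"gripper":1}]'
python3 m.py 22; python3 z.py 22; python3 p.py 22
```

```text
time: 14.43
tool_pos: [526.4, -59.9, 5.8]
tcp_rot: [-1.57, 1.569, 2.902]
contact_force: [-5.3, 1.9, -1.3]
grip_width: 13.7
[-5.3  1.9 -1.3] ball ahead of grip cm [4.91 0.04]
scene bubble 357 535 marks 337 551 offset mm -0.2429906542056075
top bubble 291 471 marks 269 488 offset mm -0.2968036529680365
```

Force is small now, so I release.

```bash
python3 -m creep '[{"tx":0,"ty":0,"tz":0,"wx":0,"wy":0,"wz":0,"gripper":0.5},{"tx":0,"ty":0,"tz":0,"wx":0,"wy":0,"wz":0,"gripper":0.2},{"tx":0,"ty":0,"tz":0,"wx":0,"wy":0,"wz":0,"gripper":0},{"tx":0,"ty":0,"tz":0,"wx":0,"wy":0,"wz":0,"gripper":-0.2},{"tx":0,"ty":0,"tz":0,"wx":0,"wy":0,"wz":0,"gripper":-0.2},{"tx":0,"ty":0,"tz":0,"wx":0,"wy":0,"wz":0,"gripper":-0.2},{"tx":0,"ty":0,"tz":0,"wx":0,"wy":0,"wz":0,"gripper":-0.2},{"tx":0,"ty":0,"tz":0,"wx":0,"wy":0,"wz":0,"gripper":-0.2}]'
python3 m.py 23; python3 z.py 23; python3 p.py 23
```

```text
time: 15.2
tool_pos: [527.2, -60.2, 6.0]
tcp_rot: [1.299, 1.57, -0.512]
contact_force: [-1.3, -0.4, -0.5]
grip_width: 54.9
[-1.3 -0.4 -0.5] ball ahead of grip cm [4.82 0.03]
scene bubble 357 535 marks 337 551 offset mm -0.2429906542056075
top bubble 291 471 marks 269 491 offset mm -0.11711711711711711
```

View pics/z23.png

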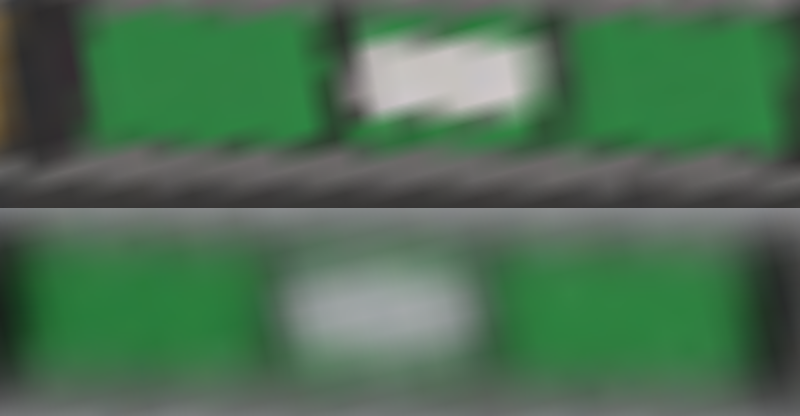

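View pics/m23.png

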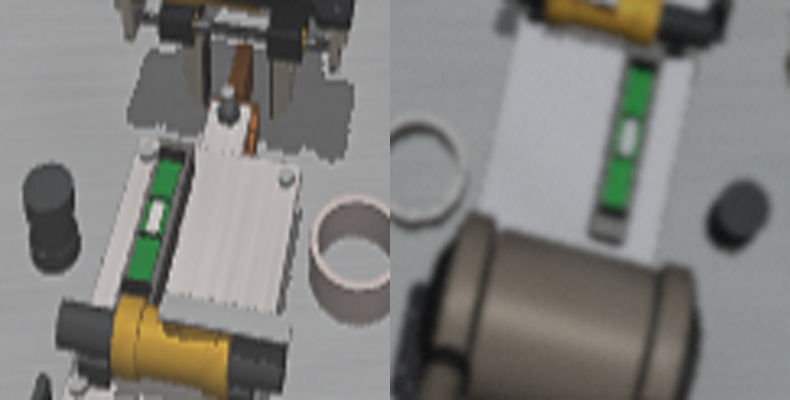

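The fingers are clear of the handle and the bubble stayed centred. I retreat straight up and back.

```bash
python3 -m creep '[{"tx":-0.5,"ty":0,"tz":0,"wx":0,"wy":0,"wz":0,"gripper":-0.2},{"tx":-1.5,"ty":0,"tz":0,"wx":0,"wy":0,"wz":0,"gripper":-0.2},{"tx":-3,"ty":0,"tz":0,"wx":0,"wy":0,"wz":0,"gripper":-0.2},{"tx":-6,"ty":0,"tz":0,"wx":0,"wy":0,"wz":0,"gripper":-0.2},{"tx":-9,"ty":-1,"tz":0,"wx":0,"wy":0,"wz":0,"gripper":-0.2},{"tx":-12,"ty":-4,"tz":0,"wx":0,"wy":0,"wz":0,"gripper":-0.2},{"tx":-12,"ty":-7,"tz":0,"wx":0,"wy":0,"wz":0,"gripper":-0.2},{"tx":-12,"ty":-9,"tz":0,"wx":0,"wy":0,"wz":0,"gripper":-0.2}]'
python3 -m creep '[{"tx":0,"ty":0,"tz":0,"wx":0,"wy":0,"wz":0,"gripper":-0.2},{"tx":0,"ty":0,"tz":0,"wx":0,"wy":0,"wz":0,"gripper":-0.2},{"tx":0,"ty":0,"tz":0,"wx":0,"wy":0,"wz":0,"gripper":-0.2},{"tx":0,"ty":0,"tz":0,"wx":0,"wy":0,"wz":0,"gripper":-0.2},{"tx":0,"ty":0,"tz":0,"wx":0,"wy":0,"wz":0,"gripper":-0.2},{"tx":0,"ty":0,"tz":0,"wx":0,"wy":0,"wz":0,"gripper":-0.2}]'
python3 m.py 24; python3 z.py 24; python3 p.py 24; python3 -c "
from h import *
c=dict(np.load('s24.npz'));cv2.imwrite('pics/s24.png',cv2.resize(c['frame'][:,:,::-1].copy(),(800,600)))"
```

```text
time: 15.97
tool_pos: [438.4, -38.4, 128.3]
tcp_rot: [1.531, 1.567, -0.28]
contact_force: [0.2, -0.2, -0.0]
grip_width: 54.9
time: 16.47
tool_pos: [440.2, -39.0, 125.7]
tcp_rot: [-1.242, 1.571, -3.054]
contact_force: [0.1, -0.8, 0.2]
grip_width: 55.5
[ 0.1 -0.8  0.2] ball ahead of grip cm [13.79  0.02]
scene bubble 357 535 marks 337 551 offset mm -0.2429906542056075
top bubble 292 469 marks 268 491 offset mm -0.11659192825112108
```

View pics/s24.png

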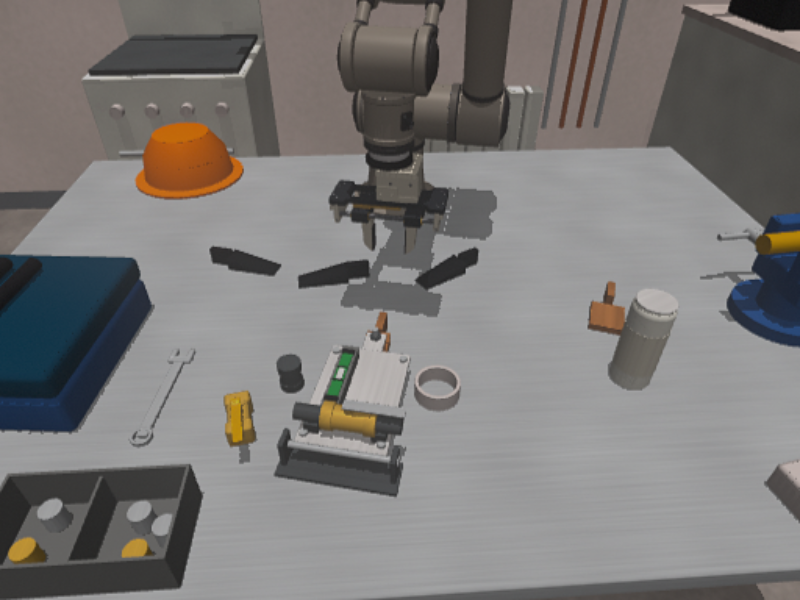

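View pics/z24.png

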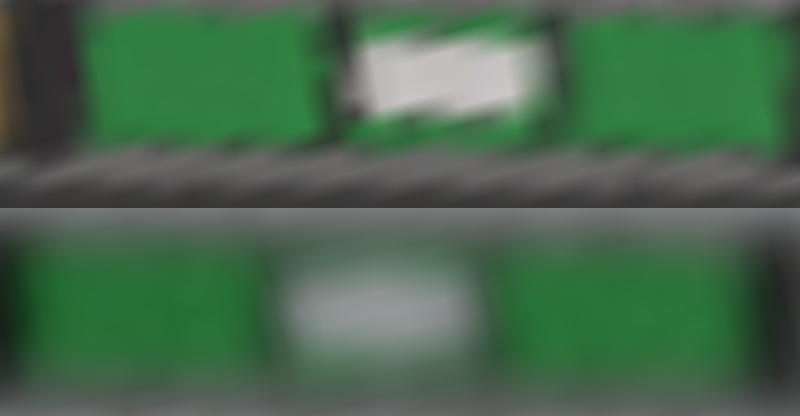

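The gripper is clear and nothing else has moved. The bubble sits between its marks in both views. I hand in the job.

```bash
python3 -c "
from plant import *
print(close_job())"
```

```text
the job is handed in; nothing more can be done
None
```

The rig is level and the job is handed in, at about 16.6 s of the 64 s allowed. I took the shim by its handle and set it flat on the bench in front of the low lug. Then I pushed it nose first under the ball foot in small steps until the bubble was centred, let go and backed the arm off.

**Level:** With the arm clear, the bubble measured −0.2 mm (scene camera) and −0.1 mm (top camera) from the middle of its marks, the same within 0.2 mm as just before release. It may really stand up to about 1 mm to the hinge side. The marks hide part of its edge, and a second estimate by its right-hand edge, made 1 mm of push earlier, read +1.4 mm against +0.1 to +0.6 mm by this method.

**Forces:** The largest at the end of any step was about 26 N at the wrist. It came at first contact with the foot, mostly from pressing the shim onto the bench; I eased off and the push then stayed near 10 N.

**Shim lift:** While I eased the load before letting go, the tool pulled up on the shim by about 5 N and the bubble shifted by about 0.5 mm. I lowered the tool again, and the bubble returned to centre before release.

**Other objects:** In the last scene picture everything else looks to be where it was. I checked this by eye only.

My first move command was refused because of its format, and the arm did not move.

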